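# Plug the bore and hold the bushing up in tongs for spraying

### The arm

A 6-joint arm with a two-finger parallel gripper is mounted at the origin on a cart in front of the work surface, level with it; the furniture and walls round the work are solid. World frame = base frame: x ahead of the robot, y to its left, z up, the work surface at z = 0. Lengths are in mm, angles in degrees, forces in N, time in s.
With the tool pointing down it reaches from about 350 to 850 mm from the base axis. Payload 8.1 kg.
Tool frame: the origin (TCP) lies midway between the tips of the shut fingers; the grasp point (between the pads) lies 19 mm behind it; x points along the fingers, z is the direction in which the jaws open and shut, and the axes are right-handed (so a half turn about x gives the same grasp; the last joint's range is limited). The gripper opens to 85 mm and grips with 20 to 120 N. Pads are 22 mm wide; open, the fingers measure 114 mm over their backs; the gripper's body (76 mm by 85 mm) begins 54 mm behind the grasp point. The pads swing forward as they close: fully open they stand 13 mm farther back than shut.
Start: joints at [-68.434, 7.471, 85.268, -0, 87.261, -4.893], TCP at [267.356, -537.146, 231.292] pointing down, gripper open.
Joint ranges: [-169.43, 169.43], [-51.17, 129.36], [1.28, 143.12], [-76.62, 256.62], [0, 156.53], [-152.29, 152.29]. Speed limits (degrees/s): [136.94, 136.94, 159.86, 180, 180, 180].

### API

Orientations are given as [roll, pitch, yaw] about the fixed x, y, z axes, in that order (R = Rz(yaw) Ry(pitch) Rx(roll)).
In Python, from station import env gives the robot as it stands.
- The arm moves only by the shell command python3 -m crank 'ROWS'. ROWS is text: rows parted by semicolons, each of 7 numbers parted by spaces: the shift along the tool's x, y, z in m, then the turn, a rotation vector about the tool's x, y, z in degrees, then the opening, from 0 (shut) to 1 (fully open). In form: tx ty tz wx wy wz gripper; .... A call has exactly 5 rows; each row is the pose to reach, as a shift and turn from the pose measured when the call began, along the tool's axes at that moment; what a row does not reach only later rows make up. A row lasts 1/10 s, in which the tool goes at most 50 mm and 8.59 degrees, less where a joint would pass 70% of its speed; a pose out of reach is approached as far as the arm can. A call with a gripper value outside its range is refused whole. The fingers move at their own pace and stop on an object; the grip force is fixed at half the most. Time passes only in rows, so rows that repeat a pose let the fingers close, or fill a call up. It gives the time, the measured TCP pose, the force and the opening at its end, in the units of the state.
- env.observe(): the state, without advancing time (a new reading comes with each control period).
- env.camera(name): name is "side" or "top" or "wrist"; returns a dict with "pixels" (420x560x3 uint8, red, green, blue), "K" (3x3 intrinsics, pixels), "R" (3x3) and "t" (3): a world point X has camera coordinates R X + t. Camera axes: x right, y down, z forward; pixel columns grow to the right and rows downward; lengths in mm; the calibration is good to about 2 mm. A picture is of the moment at which its call begins. There is no depth.
- env.hand_in(): hands the job in, once; it reports no verdict.
The state is a dict: "t": time; "joint_pos": joint angles; "joint_vel": joint speeds; "tau": joint torques, N m; "tool_pos": TCP position; "tool_rot": TCP orientation; "contact_force": force on the tool from outside, world axes, zero at the start; "wrist_torque": the same for the moment, N m; "finger_gap": opening from 0.0 (shut) to 1.0 (fully open).
Only numpy, scipy, OpenCV 4.12 (cv2) and the standard library are available. Lean on these libraries where they do the work, as an engineer would, in place of code of your own. Each camera call takes 0.05 s, during which the arm holds its last target.

### The job

The degreased bushing on the little stand is to be spray-painted: first push the masking plug fully home into its bore and let go of it, then take the spring tongs from their cradle by the wooden grips, close their jaws round the bushing and lift it, upright and with the plug still home, at least 8 cm above the stand. Finish while still holding it up steadily with the tongs. Never touch the bushing itself with the gripper, and leave the screwdriver and the tape measure where they are.

Things in the scene. Friction and masses are not known exactly. Their poses are not given: they have to be found in the camera images.
- plug: masking plug, upright, 20 g: grey stem 8 mm across, 26 mm long, with tapered tip; grey collar 20 mm across, 5 mm thick; black round handle 14 mm across, 36 mm high. Origin: on its axis at the collar's underside, z up (stem z -26 to 0, handle z 5 to 41 mm). Starts with its stem in a hole of a light wooden block 50 x 50 x 40 mm, collar on the block's top.
- bushing: plain aluminium bushing: upright cylinder 28 mm across, 40 mm high, with a blind bore 11 mm across and 30 mm deep in its top; about 60 g. Loose in the nest of the stand. Origin: centre of its underside, z up.
- bushing_mouth (a point): centre of the bore's mouth, in the plane of the bushing's top, 40 mm above its origin. With the plug fully home its collar rests on this rim, so that the plug's origin is here.
- stand: fixed dark steel spraying stand: foot 80 mm across, thin column, dish 44 mm across on top. The bushing stands on the dish's floor 55 mm above the bench, inside a rim 3 mm high that leaves it 3 mm of play all round. Origin: centre of the foot's underside.
- cradle: fixed plywood cradle, base 190 x 90 x 10 mm, with two notched saddles that carry the tongs, 80 mm behind and 62 mm ahead of its origin along x (each 12 mm thick, up to 53 mm high, the front one 90 mm wide); between them the room beside and below the wooden grips is free for fingers down to the base. Origin: on the bench under the grips; x points as the jaws do.
- tongs: steel spring tongs lying level in the cradle, about 240 mm long, 0.12 kg: two coupled upright strips, 20 mm high, hinged at the rear end. Origin: midway between the two dark wooden grips at mid height, 55 mm above the bench at the start; x points from the hinge (90 mm behind the origin) to the jaws (centre 120 mm ahead), y to the left arm, z up.
- tongs_grips (a point): centre between the grips (the tongs' origin). Grips 44 mm long, 36 mm high; open they measure 58 mm over their outer faces and are squeezed along y with about 10 N, rising to 13 N. Held at 53 mm the tongs can be carried with the jaws still open; about 44 mm when the jaws close on the bushing, which a firmer squeeze (40 N or so) then clamps. Released, they spring open.
- tongs_jaws (a point): centre between the jaws, 120 mm ahead of the tongs' origin on their x axis, at mid height. The jaws are 20 mm high and 30 mm long, shallow inward V plates, and this is where the axis of a gripped bushing lies. Open, the narrowest gap between them is about 53 mm (about 42 mm with the grips squeezed to 53 mm).
- tongs_left (a joint): closing angle of the left arm about its hinge: 0 open, 0.075 when closed on the bushing, 0.14 at most (jaws empty and shut).
- bread_maker: big fixed white bread machine between the cradle and the stand, 334 mm deep (own x), 268 mm wide (own y, turned some 18 degrees left), 255 mm high, an obstacle: carry things round its front (robot) side, not through it. Origin: centre of its underside.
- screwdriver: loose yellow screwdriver lying on the bench, 27 x 214 x 24 mm, to be left alone. Origin: centre of its underside.
- tape_measure: loose yellow tape measure, 41 x 89 x 65 mm, to be left alone. Origin: centre of its underside.

How it is judged:
By the outcome, as a careful person would: the job done as asked, in the order asked, and still so for the second after the job is handed in, while the arm keeps its last pose, push and grip.
It also fails if it takes over 72 s, if anything falls off the work surface, if the arm or the gripper's body presses on something with over 40 N, if the wrist force passes 120 N, or if a joint passes its speed limit or range.

## Working session

There is one attempt and no reset: what is moved stays moved. The work goes in short steps, Python scripts to look and compute and a shell command to move; the robot and the scene stay as the last step left them, time stands still between calls to the robot, and variables do not carry over. Pictures are saved under pics/ and viewed, and the job is handed in when it is done.

```bash
ls; mkdir -p pics
python3 - <<'E'
from station import env
import cv2
print(env.observe())
for n in ["side","top","wrist"]:
    c=env.camera(n); cv2.imwrite(f"pics/{n}0.png",c["pixels"][:,:,::-1]); print(n,c["K"],c["R"],c["t"])
E
```

```text
pics
{'t': 0.0, 'joint_pos': array([-6.84330639e+01,  7.51416294e+00,  8.53300753e+01, -3.34189166e-03,
        8.72621345e+01, -4.89228010e+00]), 'joint_vel': array([-0.077055  ,  0.05956174,  0.02755196, -0.01649101, -0.05021027,
       -0.03555138]), 'tau': array([-2.65767732e-03, -5.69401753e+01, -5.00562394e+01, -5.55778570e-04,
        1.47887907e-02, -1.91029017e-05]), 'tool_pos': array([ 267.13830496, -536.62499022,  230.24666505]), 'tool_rot': array([176.90496466,  89.89357494, 113.36434363]), 'contact_force': array([ 0.31934562, -0.08571124,  0.75721488]), 'wrist_torque': array([ 0.04378874, -0.03382562, -0.02367941]), 'finger_gap': 1.004235340289659}
side [[449.44525111   0.         273.38307034]
 [  0.         449.44525111 212.95967331]
 [  0.           0.           1.        ]] [[-0.8997932  -0.43631558  0.00095354]
 [-0.23378579  0.48027797 -0.84538587]
 [ 0.36839706 -0.76089539 -0.53415523]] [ 423.09924718  218.37112758 1015.4472752 ]
top [[476.9069073    0.         283.78944946]
 [  0.         476.9069073  220.15706892]
 [  0.           0.           1.        ]] [[ 0.02252485 -0.9994939   0.02246266]
 [-0.98829756 -0.02565186 -0.15036593]
 [ 0.15086604 -0.01881282 -0.98837519]] [ -81.83888206  506.11260635 1291.2416192 ]
wrist [[308.76561304   0.         279.64328077]
 [  0.         308.76561304 208.91104484]
 [  0.           0.           1.        ]] [[ 4.45204364e-01 -8.95428591e-01 -8.44178262e-04]
 [-8.48684338e-01 -4.22263513e-01  3.18478289e-01]
 [-2.85531031e-01 -1.41071483e-01 -9.47929780e-01]] [-599.2685424   -41.08600346  379.93545141]
```

View pics/side0.png

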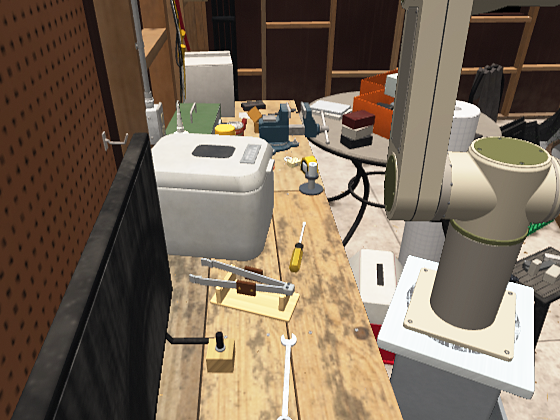

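View pics/top0.png

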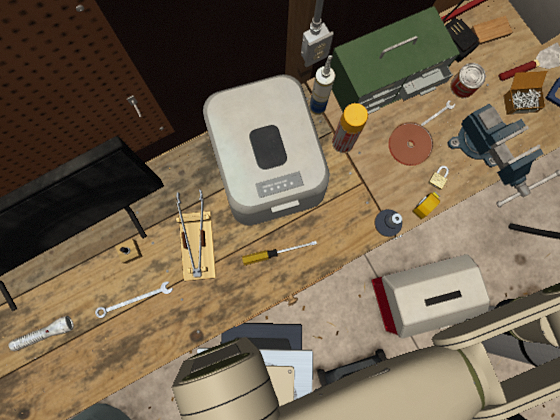

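View pics/wrist0.png

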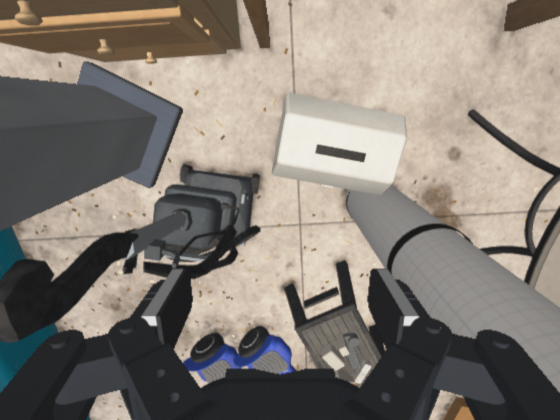

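The side view has the plug block near (220,350), the tongs at (240,285), the stand at (311,180) and the tape measure at (309,160). The top view has the plug at (127,250), the tongs at (195,240), the stand at (390,222), the screwdriver at (275,252) and the tape at (427,205). I'll enlarge the key areas.

Run:
```python
import cv2,numpy as np
t=cv2.imread("pics/top0.png");s=cv2.imread("pics/side0.png")
def crop(im,x,y,w,h,k): return cv2.resize(im[y:y+h,x:x+w],None,fx=k,fy=k,interpolation=cv2.INTER_CUBIC)
a=crop(t,100,180,120,110,5);cv2.imwrite("pics/c1.png",a)
a=np.hstack([crop(t,365,190,80,55,5),crop(s,285,145,55,55,5)]);
b=np.hstack([crop(s,180,250,130,130,3),crop(s,195,320,50,55,390/55)[:390]]);
cv2.imwrite("pics/c2.png",a);cv2.imwrite("pics/c3.png",b);print(a.shape,b.shape)
```

```text
(275, 675, 3) (390, 745, 3)
```

View pics/c1.png

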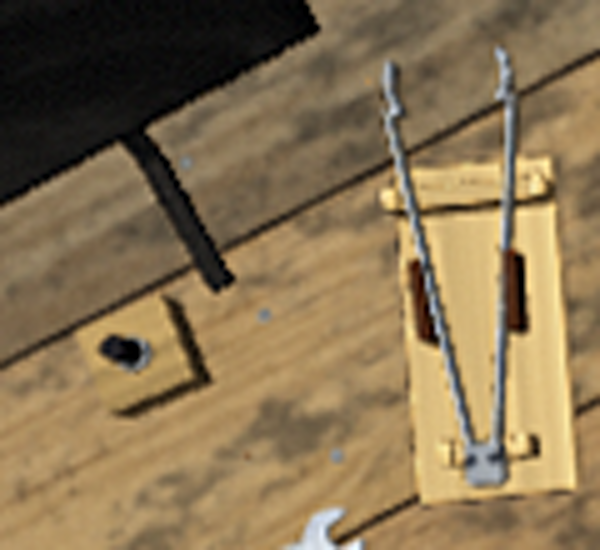

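View pics/c2.png

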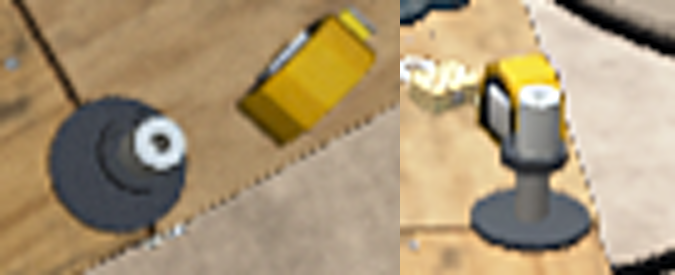

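View pics/c3.png

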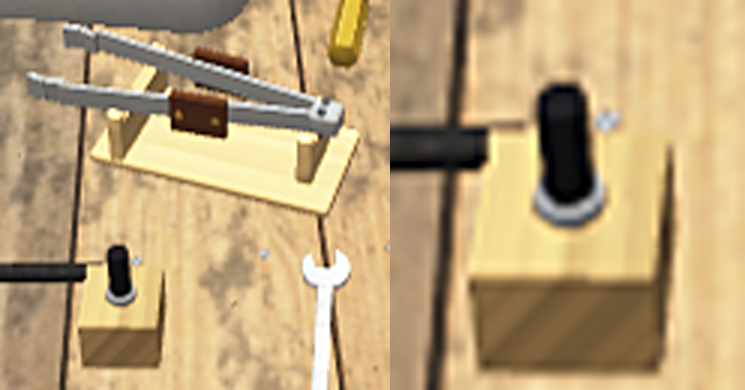

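```bash
cat > h.py <<'E'
import numpy as np,cv2
from scipy.spatial.transform import Rotation as Ro
def pt(c,uv,z):
    K,R,t=c["K"],c["R"],c["t"]
    d=R.T@np.linalg.solve(K,[uv[0],uv[1],1.]);o=-R.T@t
    return o+d*(z-o[2])/d[2]
def tri(c1,a,c2,b):
    P=[c["K"]@np.c_[c["R"],c["t"]] for c in (c1,c2)]
    X=cv2.triangulatePoints(P[0],P[1],np.array(a,float),np.array(b,float));return (X[:3]/X[3]).ravel()
def proj(c,X):
    q=c["K"]@(c["R"]@np.array(X,float)+c["t"]);return q[:2]/q[2]
def snap(env,n,f):
    c=env.camera(n);cv2.imwrite(f,c["pixels"][:,:,::-1]);return c
def rot(rpy): return Ro.from_euler('xyz',rpy,degrees=True).as_matrix()
def delta(s,p,R):
    """shift (m) and rotvec deg in tool axes to target p,R; s state"""
    R0=rot(s["tool_rot"]);return R0.T@(np.array(p)-s["tool_pos"])/1000, Ro.from_matrix(R0.T@R).as_rotvec(degrees=True)
def down(deg):
    """tool down, jaw (z) axis at heading deg"""
    z=np.array([np.cos(np.radians(deg)),np.sin(np.radians(deg)),0]);x=np.array([0,0,-1.]);return np.c_[x,np.cross(z,x),z]
E
python3 - <<'E'
from h import *
from station import env
np.set_printoptions(precision=1,suppress=True)
T=env.camera("top");S=env.camera("side")
print("plugcollar",pt(T,(127.8,250.3),45),pt(S,(220.4,348.2),45))
print("plugtop",pt(T,(122.5,249.4),81),pt(S,(219,333.5),81))
print("bush",pt(T,(397,218.4),95),pt(S,(313,164.2),95),tri(T,(397,218.4),S,(313,164.2)))
print("hinge",pt(T,(197.4,272.6),65))
print("tips",pt(T,(178.2,193),65),pt(T,(200.4,190),65))
print("base",[pt(T,(100+u/5,180+v/5),10) for u,v in [(418,503),(577,490),(552,158)]])
print("stand foot",pt(T,(365+118/5,190+165/5),5))
print("bread", [pt(T,p,z) for p,z in [((205,95),255),((293,77),255),((328,190),200),((235,222),100)]])
s=env.observe();print(rot(s["tool_rot"]))
w=env.camera("wrist");R0=rot(s["tool_rot"]);print("cam in tool",R0.T@(-w["R"].T@w["t"]-s["tool_pos"]), "camaxes in tool",(w["R"]@R0))
E
```

```text
plugcollar [412.8 354.6  45. ] [406.9 364.1  45. ]
plugtop [411.9 357.8  81. ] [409.4 360.9  81. ]
bush [ 512.1 -372.6   95. ] [ 506.6 -363.4   95. ] [ 512.  -374.4   89.2]
hinge [355.9 159.2  65. ]
tips [571.9 222.5  65. ] [581.9 162.2  65. ]
base [array([335., 205.,  10.]), array([344.2, 117.1,  10. ]), array([531.6, 139.6,  10. ])]
stand foot [ 512.7 -371.6    5. ]
bread [array([776.3, 132.1, 255. ]), array([829.5, -80. , 255. ]), array([ 561.8, -174.3,  200. ]), array([490.4,  60.9, 100. ])]
[[-0.   0.9  0.4]
 [ 0.   0.4 -0.9]
 [-1.   0.  -0. ]]
cam in tool [-142.4   81.8   -0.1] camaxes in tool [[-0.  -0.   1. ]
 [-0.3 -0.9 -0. ]
 [ 0.9 -0.3  0. ]]
```

Run:
```python
from h import *
from station import env
np.set_printoptions(precision=3,suppress=True)
T=env.camera("top");S=env.camera("side");s=env.observe()
print("panel top/bot R end",tri(T,(130,140),S,(150,135)),tri(T,(162,185),S,(150,135)),pt(S,(168,295),0))
print("foot",pt(T,(143,237),0),pt(S,(207,341),0),"camT",-T["R"].T@T["t"])
print("tape",[pt(T,(365+u/5,190+v/5),65) for u,v in [(245,105),(330,20),(372,55)]])
print(delta(s,[510,-372,260],rot(s["tool_rot"])))
```

```text
panel top/bot R end [605.7   253.643 406.669] [566.478 219.259 391.614] [623.916 250.019   0.   ]
foot [455.21  328.224   0.   ] [465.149 327.78    0.   ] camT [ 307.229  -44.523 1354.172]
tape [array([ 538.896, -427.861,   65.   ]), array([ 588.093, -476.273,   65.   ]), array([ 568.916, -499.245,   65.   ])]
(array([-0.029,  0.291, -0.04 ]), array([0., 0., 0.]))
```

```bash
python3 -m crank '-0.01 0.05 -0.01 0 0 0 1; -0.02 0.10 -0.02 0 0 0 1; -0.03 0.15 -0.03 0 0 0 1; -0.03 0.20 -0.04 0 0 0 1; -0.03 0.25 -0.04 0 0 0 1'; python3 -m crank '0 0.02 0 0 0 0 1; 0 0.04 0 0 0 0 1; 0 0.04 0 0 0 0 1; 0 0.04 0 0 0 0 1; 0 0.04 0 0 0 0 1'
python3 - <<'E'
from h import *
from station import env
snap(env,"wrist","pics/w1.png");print(env.observe())
E
```

```text
t: 0.9
tool_pos: [468.9, -391.6, 262.4]
tool_rot: [23.9, 89.9, -39.7]
contact_force: [0.2, -1.5, -0.1]
finger_gap: 0.998
t: 1.4
tool_pos: [503.7, -374.7, 262.2]
tool_rot: [-2.0, 89.9, -65.6]
contact_force: [0.0, -0.1, -0.7]
finger_gap: 1.002
{'t': 1.45, 'joint_pos': array([-4.13159179e+01,  1.10839018e+01,  7.80463060e+01, -1.95937768e-02,
        9.08002188e+01,  2.23294962e+01]), 'joint_vel': array([-0.11907301, -0.02273301, -0.01311526,  0.09046124, -0.07755373,
        0.16377179]), 'tau': array([ 5.27536757e-01, -6.04436374e+01, -5.05218565e+01,  3.05889314e-02,
       -1.08342673e-02, -6.98649441e-03]), 'tool_pos': array([ 503.65090105, -374.71375094,  262.32315868]), 'tool_rot': array([  6.60254363,  89.92772076, -57.04315599]), 'contact_force': array([-0.12953401, -0.28630954,  0.45932457]), 'wrist_torque': array([-0.02042567, -0.04524185, -0.0484086 ]), 'finger_gap': 1.0037495237357048}
```

View pics/w1.png

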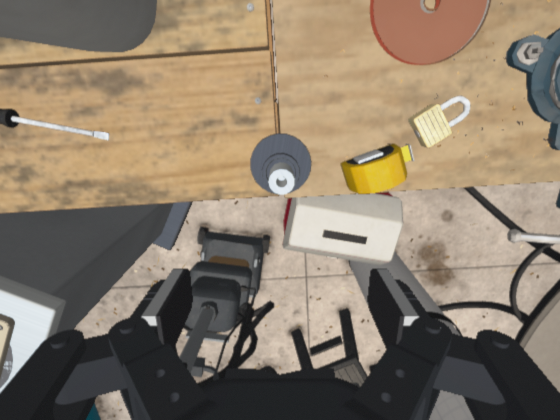

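The bushing top is at (281,181), with its dark bore visible, and the tape is at (377,170). Next I'll measure the mouth and find how far to go to the plug.

Run:
```python
from h import *
from station import env
np.set_printoptions(precision=3,suppress=True)
W=env.camera("wrist");im=W["pixels"]
p=im[150:210,250:315]; g=p.min(2)
m=(g>110).astype(np.uint8)
cs,_=cv2.findContours(m,cv2.RETR_EXTERNAL,cv2.CHAIN_APPROX_NONE)
c=max(cs,key=cv2.contourArea);print(cv2.fitEllipse(c),cv2.contourArea(c))
cv2.imwrite("pics/w1c.png",cv2.resize(p[:,:,::-1],None,fx=8,fy=8,interpolation=cv2.INTER_NEAREST))
(e,ax,a)=cv2.fitEllipse(c)
print(pt(W,(e[0]+250,e[1]+150),95))
s=env.observe();print(delta(s,[330,-20,300],down(10)), delta(s,[405,345,220],down(90)))
```

```text
((35.689117431640625, 33.71535110473633), (56.530921936035156, 71.11981964111328), 63.79339599609375) 1963.0
[ 511.101 -378.32    95.   ]
(array([-0.038,  0.002, -0.395]), array([-73.646,   0.074,   0.035])) (array([ 0.042,  0.231, -0.689]), array([-153.646,    0.044,    0.096]))
```

View pics/w1c.png

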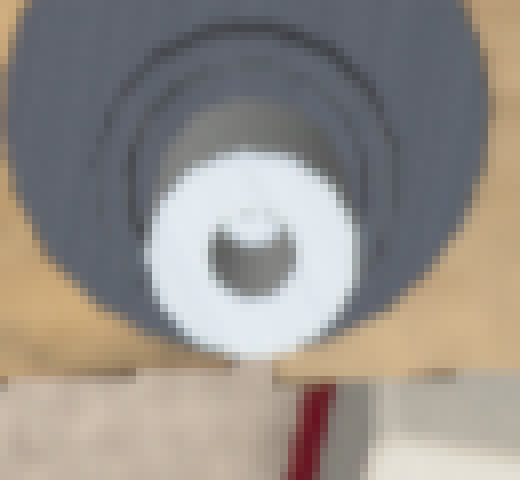

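```bash
python3 -m crank '-0.01 0 -0.05 -8 0 0 1; -0.02 0 -0.10 -16 0 0 1; -0.03 0 -0.15 -24 0 0 1; -0.04 0 -0.20 -32 0 0 1; -0.04 0 -0.25 -40 0 0 1';  python3 - <<'E'
from h import *
from station import env
np.set_printoptions(precision=3,suppress=True)
s=env.observe();print(s["tool_pos"],delta(s,[345,0,300],down(20)), delta(s,[395,340,220],down(60)))
E
```

```text
t: 2.0
tool_pos: [393.3, -153.2, 303.5]
tool_rot: [-10.9, 89.8, -34.3]
contact_force: [0.4, 0.1, 1.1]
finger_gap: 1.001
[ 393.313 -153.225  303.456] (array([ 0.003,  0.121, -0.105]), array([-43.427,   0.204,   0.131])) (array([ 0.082,  0.453, -0.195]), array([-83.427,   0.157,   0.206]))
```

```bash
python3 -m crank '0 0.045 -0.02 -8 0 0 1; 0 0.09 -0.04 -16 0 0 1; 0.005 0.135 -0.06 -24 0 0 1; 0.01 0.18 -0.08 -32 0 0 1; 0.02 0.225 -0.10 -40 0 0 1';  python3 - <<'E'
from h import *
from station import env
np.set_printoptions(precision=3,suppress=True)
s=env.observe();print(s["tool_pos"],delta(s,[395,345,220],down(60)))
E
```

```text
t: 2.5
tool_pos: [391.1, 93.9, 283.9]
tool_rot: [-35.1, 89.6, -18.3]
contact_force: [0.9, -0.2, -0.4]
finger_gap: 1.0
[391.056  93.9   283.887] (array([0.063, 0.24 , 0.076]), array([-43.205,   0.221,   0.337]))
```

```bash
python3 -m crank '0.01 0.046 0.015 -8.5 0 0 1; 0.025 0.092 0.03 -17 0 0 1; 0.04 0.138 0.045 -25.5 0 0 1; 0.05 0.184 0.06 -34 0 0 1; 0.06 0.23 0.075 -42 0 0 1'; python3 -m crank '0 0 0 0 0 0 1; 0 0 0 0 0 0 1; 0 0 0 0 0 0 1; 0 0 0 0 0 0 1; 0 0 0 0 0 0 1'
python3 - <<'E'
from h import *
from station import env
snap(env,"wrist","pics/w2.png");print(env.observe()["tool_pos"],env.observe()["tool_rot"])
E
```

```text
t: 3.0
tool_pos: [396.7, 336.4, 223.2]
tool_rot: [-75.0, 89.6, -15.9]
contact_force: [0.7, -0.4, 0.8]
finger_gap: 1.001
t: 3.5
tool_pos: [397.5, 335.5, 224.1]
tool_rot: [-66.6, 89.5, -7.7]
contact_force: [-0.2, -0.0, -0.5]
finger_gap: 1.0
[397.34049541 335.61560568 224.02035483] [-67.07622449  89.50667231  -8.11129058]
```

View pics/w2.png

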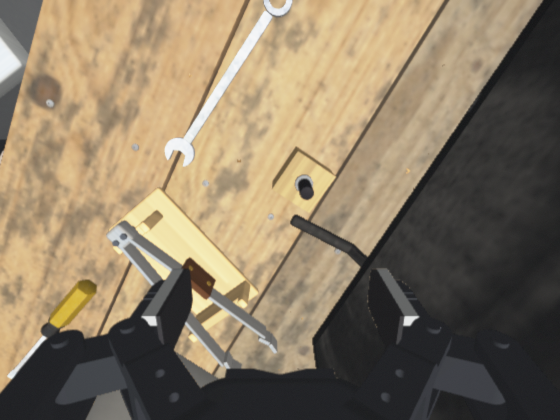

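Run:
```python
from h import *
from station import env
np.set_printoptions(precision=1,suppress=True)
W=env.camera("wrist");im=W["pixels"]
print("panel z0",pt(W,(315,345),0),pt(W,(370,265),0),pt(W,(460,130),0),"z30",pt(W,(370,265),30))
print("plug top",pt(W,(306,191),81),"collar",pt(W,(305,183),45))
print("hinge",pt(W,(121,236),65),"tip",pt(W,(272,345),65),"foot end",pt(W,(297,220),0))
a=im[140:225,260:345][:,:,::-1];cv2.imwrite("pics/w2c.png",cv2.resize(a,None,fx=6,fy=6,interpolation=cv2.INTER_CUBIC))
```

```text
panel z0 [644.2 248.6  -0. ] [565.2 376.3   0. ] [459.6 541.5   0. ] z30 [545.5 376.4  30. ]
plug top [407.9 358.9  81. ] collar [410.1 359.9  45. ]
hinge [354.3 165.3  65. ] tip [560.4 226.8  65. ] foot end [458.7 324.9  -0. ]
```

View pics/w2c.png

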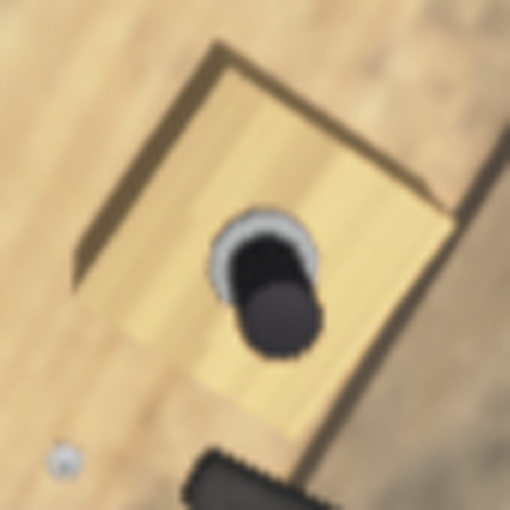

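Run:
```python
from h import *
from station import env
np.set_printoptions(precision=4,suppress=True)
W=env.camera("wrist");s=env.observe()
a=pt(W,(306.8,193),81);b=pt(W,(304,183.6),45);print(a,b)
p=(a+b)/2;p[2]=130
print(p,delta(s,p,down(60)));p[2]=52;print(delta(s,p,down(60)))
```

```text
[409.867  358.7481  81.    ] [409.8917 358.8505  45.    ]
[409.8793 358.7993 130.    ] (array([0.0938, 0.0016, 0.0259]), array([-0.9949,  0.1651,  0.443 ]))
(array([0.1718, 0.0022, 0.0257]), array([-0.9949,  0.1651,  0.443 ]))
```

```bash
python3 -m crank '0.03 0 0.013 -1 0.2 0.4 1; 0.06 0.001 0.026 -1 0.2 0.4 1; 0.094 0.002 0.026 -1 0.2 0.4 1; 0.11 0.002 0.026 -1 0.2 0.4 1; 0.11 0.002 0.026 -1 0.2 0.4 1'
python3 - <<'E'
from h import *
from station import env
np.set_printoptions(precision=4,suppress=True)
W=snap(env,"wrist","pics/w3.png");s=env.observe()
p=[409.9,358.8,52]
print(s["tool_pos"],delta(s,p,down(60)), proj(W,[409.9,358.8,81]),proj(W,[409.9,358.8,45]))
E
```

```text
t: 4.15
tool_pos: [407.8, 357.4, 110.5]
tool_rot: [164.7, 89.6, -135.3]
contact_force: [-0.8, -1.1, -0.1]
finger_gap: 1.004
[408.9547 358.2831 112.7498] (array([ 0.0607, -0.0006,  0.0011]), array([-0.016 , -0.1798, -0.0206])) [283.9192 248.3019] [283.5851 226.4901]
```

View pics/w3.png

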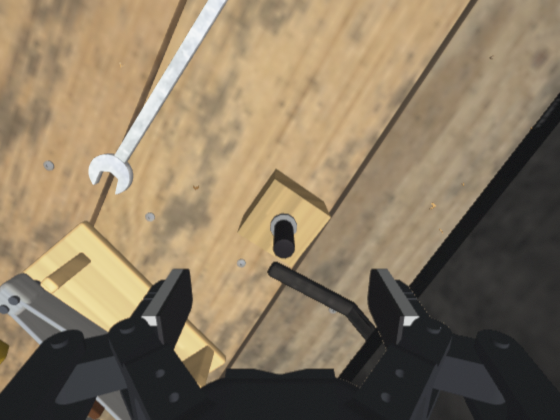

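Handle top at (284,246), collar at (284,224), matching the prediction to about 2 px. Now down and close.

```bash
python3 -m crank '0.02 0 0.001 0 0 0 1; 0.04 0 0.001 0 0 0 1; 0.055 0 0.001 0 0 0 1; 0.06 0 0.001 0 0 0 1; 0.06 0 0.001 0 0 0 1'; python3 -m crank '0 0 0 0 0 0 0.4; 0 0 0 0 0 0 0.1; 0 0 0 0 0 0 0; 0 0 0 0 0 0 0; 0 0 0 0 0 0 0';python3 -m crank '0 0 0 0 0 0 0; 0 0 0 0 0 0 0; 0 0 0 0 0 0 0; 0 0 0 0 0 0 0; 0 0 0 0 0 0 0'
python3 - <<'E'
from h import *
from station import env
W=snap(env,"wrist","pics/w4.png")
E
```

```text
t: 4.7
tool_pos: [409.3, 358.9, 52.8]
tool_rot: [171.4, 89.8, -128.6]
contact_force: [0.0, -0.5, -1.0]
finger_gap: 1.002
t: 5.2
tool_pos: [409.5, 359.0, 53.1]
tool_rot: [174.0, 89.8, -126.0]
contact_force: [-1.7, -0.7, 15.1]
finger_gap: 0.149
t: 5.7
tool_pos: [409.6, 359.1, 53.3]
tool_rot: [175.5, 89.8, -124.5]
contact_force: [0.4, 0.3, 2.9]
finger_gap: 0.148
```

View pics/w4.png

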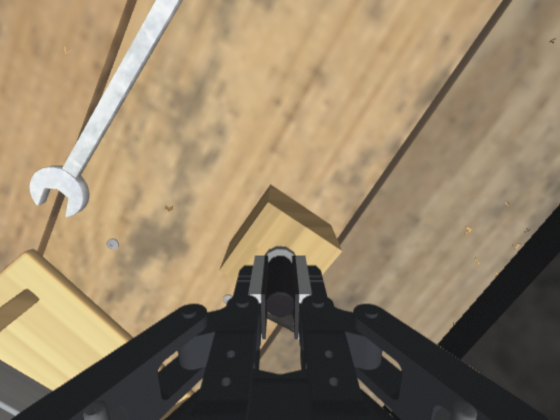

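The plug is gripped between the pads at (280,300). Lift it and carry it round the front.

```bash
python3 -m crank '-0.02 0 0 0 0 0 0; -0.05 0 0 0 0 0 0; -0.10 0 0 0 0 0 0; -0.15 0 0 0 0 0 0; -0.20 0 0 0 0 0 0'
python3 - <<'E'
from h import *
from station import env
np.set_printoptions(precision=4,suppress=True)
s=env.observe();print(s["tool_pos"]);
for p in ([390,100,300],[390,-150,300],[511.5,-373,200]):print(delta(s,p,down(60)))
snap(env,"wrist","pics/w5.png")
E
```

```text
t: 6.25
tool_pos: [409.3, 359.2, 254.7]
tool_rot: [169.8, 89.8, -130.2]
contact_force: [1.7, 1.2, -0.3]
finger_gap: 0.137
[409.3197 359.1755 254.6503]
(array([-0.0445, -0.1129, -0.2342]), array([-0.0208, -0.2195, -0.0394]))
(array([-0.0438, -0.238 , -0.4507]), array([-0.0208, -0.2195, -0.0394]))
(array([ 0.0566, -0.4548, -0.5826]), array([-0.0208, -0.2195, -0.0394]))
```

View pics/w5.png

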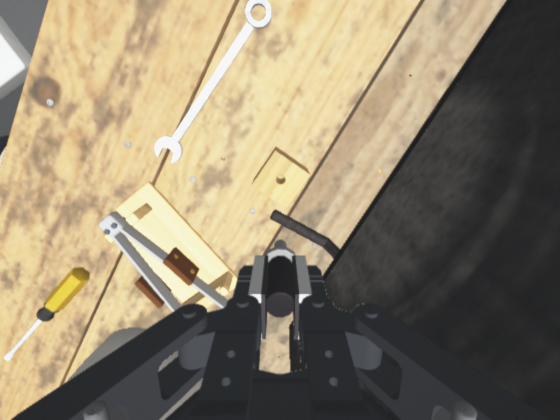

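The block stayed put with its hole empty at (281,180), and the plug is held with its tip at (280,243).

```bash
python3 -m crank '-0.01 -0.02 -0.042 0 0 0 0; -0.02 -0.04 -0.084 0 0 0 0; -0.03 -0.06 -0.126 0 0 0 0; -0.04 -0.083 -0.17 0 0 0 0; -0.045 -0.105 -0.215 0 0 0 0'; python3 -m crank '0 -0.022 -0.042 0 0 0 0; 0 -0.044 -0.083 0 0 0 0; 0 -0.067 -0.125 0 0 0 0; 0 -0.09 -0.165 0 0 0 0; 0 -0.112 -0.205 0 0 0 0';  python3 - <<'E'
from h import *
from station import env
np.set_printoptions(precision=4,suppress=True)
s=env.observe();print(s["tool_pos"]);
for p in ([390,-150,300],[511.5,-373,200]):print(delta(s,p,down(60)))
E
```

```text
t: 6.8
tool_pos: [395.1, 122.0, 309.3]
tool_rot: [-32.8, 89.4, 27.3]
contact_force: [0.7, -0.4, -0.1]
finger_gap: 0.137
t: 7.3
tool_pos: [389.2, -113.5, 307.8]
tool_rot: [-34.2, 89.4, 25.8]
contact_force: [1.0, 0.2, -0.3]
finger_gap: 0.139
[ 389.2269 -113.4521  307.8159]
(array([ 0.0076, -0.0189, -0.0313]), array([0.0231, 0.5278, 0.3583]))
(array([ 0.1078, -0.2349, -0.1647]), array([0.0231, 0.5278, 0.3583]))
```

```bash
python3 -m crank '0.01 -0.04 -0.03 0 0.3 0.2 0; 0.03 -0.08 -0.06 0 0.5 0.3 0; 0.05 -0.12 -0.09 0 0.5 0.3 0; 0.08 -0.16 -0.115 0 0.5 0.3 0; 0.095 -0.2 -0.14 0 0.5 0.3 0'
python3 - <<'E'
from h import *
from station import env
np.set_printoptions(precision=4,suppress=True)
s=env.observe();print(s["tool_pos"]);
for p in ([511.5,-373,165],):print(delta(s,p,down(60)))
E
```

```text
t: 7.8
tool_pos: [486.6, -323.0, 215.5]
tool_rot: [49.6, 89.9, 109.6]
contact_force: [0.6, 0.7, 0.6]
finger_gap: 0.141
[ 486.5865 -322.9833  215.5473]
(array([ 0.0505, -0.0466, -0.0309]), array([-0.0058,  0.0522, -0.0613]))
```

```bash
python3 -m crank '0.01 -0.02 -0.015 0 0 0 0; 0.03 -0.035 -0.025 0 0 0 0; 0.05 -0.0466 -0.031 0 0 0 0; 0.05 -0.0466 -0.031 0 0 0 0; 0.05 -0.0466 -0.031 0 0 0 0'
python3 - <<'E'
from h import *
from station import env
np.set_printoptions(precision=4,suppress=True)
W=snap(env,"wrist","pics/w6.png")
S=snap(env,"side","pics/s6.png");T=snap(env,"top","pics/t6.png")
s=env.observe();print(s["tool_pos"]);
print(proj(S,[511.5,-373,95]),proj(T,[511.5,-373,95]))
im=np.vstack([cv2.resize(W["pixels"][170:310,200:360],None,fx=4,fy=4,interpolation=cv2.INTER_CUBIC)])[:,:,::-1]
cv2.imwrite("pics/w6c.png",im)
a=cv2.resize(S["pixels"][110:200,270:360],None,fx=4,fy=4,interpolation=cv2.INTER_CUBIC)
b=cv2.resize(T["pixels"][180:270,350:440],None,fx=4,fy=4,interpolation=cv2.INTER_CUBIC)
cv2.imwrite("pics/st6c.png",np.hstack([a,b])[:,:,::-1])
E
```

```text
t: 8.3
tool_pos: [510.8, -372.5, 164.5]
tool_rot: [66.4, 89.8, 126.3]
contact_force: [-0.4, 0.6, -0.3]
finger_gap: 0.138
[ 511.8735 -372.9448  167.1511]
[312.6964 162.7072] [397.1531 218.6245]
```

View pics/w6c.png

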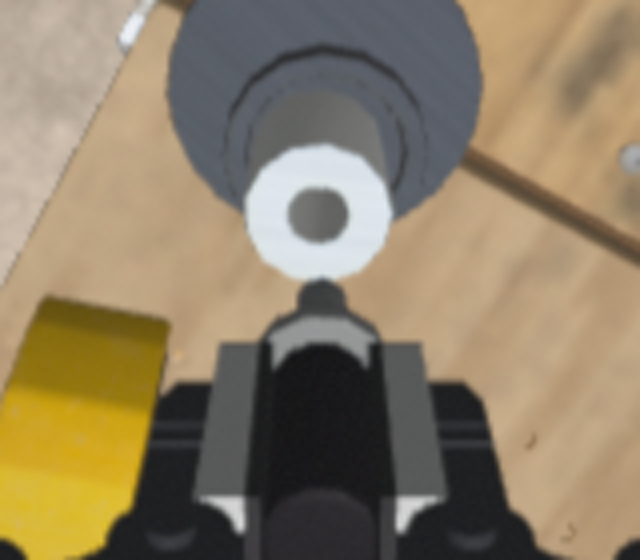

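View pics/st6c.png

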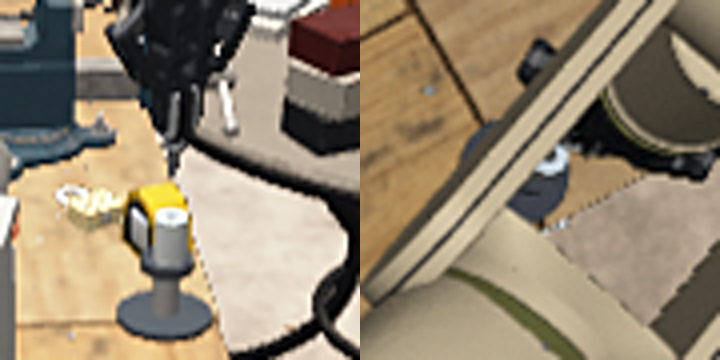

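Run:
```python
from h import *
from station import env
np.set_printoptions(precision=4,suppress=True)
W=env.camera("wrist")
ss=[env.observe()["tool_pos"] for _ in range(3)];s=env.observe();print(ss)
m=pt(W,(279.75-.4,223.5-.4),95);print("mouth",m)
z=s["tool_pos"][2]
for v in (287,291):
  tip=pt(W,(280-.2,170+v/4),z-39);col=0;print("tip",tip,proj(W,[s["tool_pos"][0],s["tool_pos"][1],z-39]))
print("collar", pt(W,(200+321/4,170+ (318+ 22)/4),z-13+5), rot(s["tool_rot"]).T@(m-s["tool_pos"]))
print(rot(s["tool_rot"]).T@(m-tip))
```

```text
[array([ 511.9597, -372.9681,  167.2331]), array([ 511.9597, -372.9681,  167.2331]), array([ 511.9597, -372.9681,  167.2331])]
mouth [ 512.7901 -373.9314   95.    ]
tip [ 512.8413 -373.603   128.2331] [279.9702 240.2113]
tip [ 513.4515 -373.9552  128.2331] [279.9702 240.2113]
collar [ 507.3632 -370.1874  159.2331] [72.2344 -1.1054 -0.4599]
[33.2321  0.6286 -0.3284]
```

```bash
python3 -m crank '0.01 -0.0004 0 0 0 0 0; 0.02 -0.0005 0 0 0 0 0; 0.028 -0.0005 0 0 0 0 0; 0.028 -0.0005 0 0 0 0 0; 0.028 -0.0005 0 0 0 0 0'
python3 - <<'E'
from h import *
from station import env
np.set_printoptions(precision=4,suppress=True)
W=snap(env,"wrist","pics/w7.png")
S=env.camera("side")
s=env.observe();print(s["tool_pos"]);
a=cv2.resize(W["pixels"][190:290,220:340],None,fx=4,fy=4,interpolation=cv2.INTER_CUBIC)
b=cv2.resize(S["pixels"][130:180,295:330],None,fx=8,fy=8,interpolation=cv2.INTER_CUBIC)
cv2.imwrite("pics/w7c.png",np.hstack([a,b])[:,:,::-1])
E
```

```text
t: 9.0
tool_pos: [512.0, -372.9, 138.5]
tool_rot: [2.8, 90.0, 62.8]
contact_force: [0.5, 0.1, 0.5]
finger_gap: 0.137
[ 512.5384 -373.3504  139.4518]
```

View pics/w7c.png

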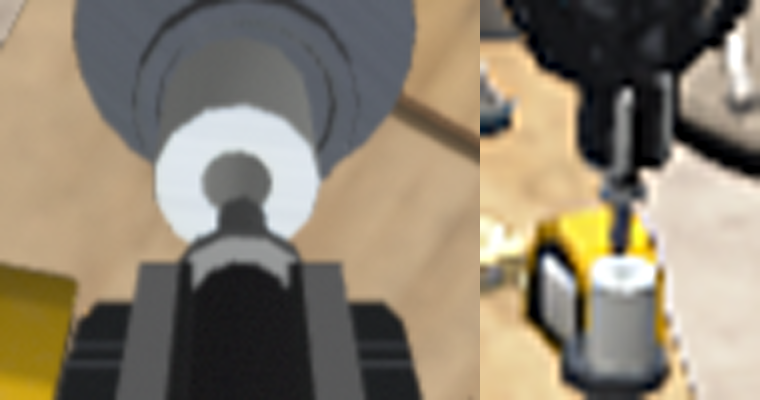

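Run:
```python
from h import *
from station import env
np.set_printoptions(precision=4,suppress=True)
W=env.camera("wrist");s=env.observe()
m=pt(W,(220+237/4-.4,190+182/4-.4),95);print("mouth",m,s["tool_pos"])
for h in (2,4,6):print(h,(proj(W,m+[0,0,h])+.4-[220,190])*4)
print((proj(W,[*s["tool_pos"][:2],s["tool_pos"][2]-39])+.4-[220,190])*4,rot(s["tool_rot"]).T@(m-s["tool_pos"]))
```

```text
mouth [ 511.3   -373.505   95.   ] [ 512.6649 -373.4703  139.7127]
2 [236.9717 186.9301]
4 [236.9429 191.9539]
6 [236.9136 197.0742]
[241.3692 202.9886] [44.71    1.2562 -0.7296]
```

```bash
python3 -m crank '0.001 0.0009 -0.0007 0 0 0 0; 0.003 0.001 -0.0007 0 0 0 0; 0.0045 0.001 -0.0007 0 0 0 0; 0.0045 0.001 -0.0007 0 0 0 0; 0.0045 0.001 -0.0007 0 0 0 0'
python3 - <<'E'
from h import *
from station import env
np.set_printoptions(precision=4,suppress=True)
W=snap(env,"wrist","pics/w8.png")
S=env.camera("side")
s=env.observe();print(s["tool_pos"],s["contact_force"]);
a=cv2.resize(W["pixels"][200:280,240:320],None,fx=6,fy=6,interpolation=cv2.INTER_CUBIC)
b=cv2.resize(S["pixels"][140:180,300:325],None,fx=12,fy=12,interpolation=cv2.INTER_CUBIC)
cv2.imwrite("pics/w8c.png",np.hstack([a,b])[:,:,::-1])
E
```

```text
t: 9.65
tool_pos: [511.3, -373.5, 135.0]
tool_rot: [-75.6, 89.9, -15.5]
contact_force: [-0.7, -0.4, -0.3]
finger_gap: 0.146
[ 511.4747 -373.5905  135.2367] [ 0.6254  0.1351 -0.4469]
```

View pics/w8c.png

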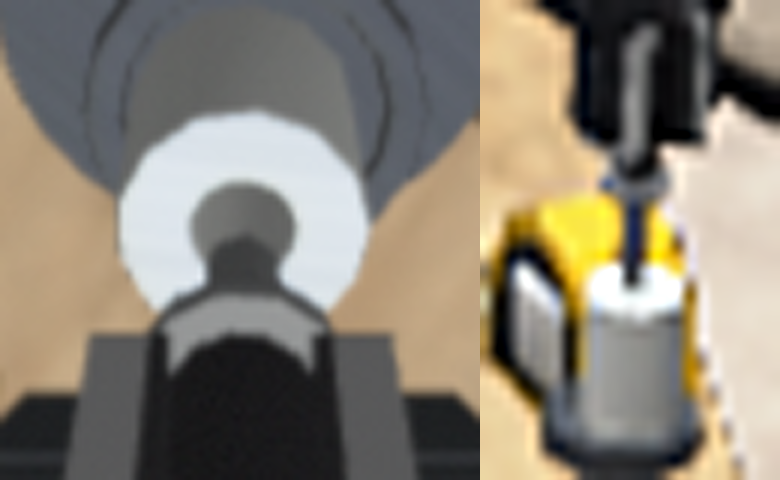

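```bash
python3 -m crank '0 0.001 0 0 0 0 0; 0 0.0019 0 0 0 0 0; 0 0.0019 0 0 0 0 0; 0 0.0019 0 0 0 0 0; 0 0.0019 0 0 0 0 0'
python3 - <<'E'
from h import *
from station import env
np.set_printoptions(precision=4,suppress=True)
W=snap(env,"wrist","pics/w9.png")
S=env.camera("side")
s=env.observe();print(s["tool_pos"],s["contact_force"]);
a=cv2.resize(W["pixels"][200:280,240:320],None,fx=6,fy=6,interpolation=cv2.INTER_CUBIC)
b=cv2.resize(S["pixels"][140:180,300:325],None,fx=12,fy=12,interpolation=cv2.INTER_CUBIC)
cv2.imwrite("pics/w9c.png",np.hstack([a,b])[:,:,::-1])
E
```

```text
t: 10.25
tool_pos: [509.8, -372.6, 135.2]
tool_rot: [-79.8, 89.9, -19.7]
contact_force: [0.1, 0.4, 0.2]
finger_gap: 0.139
[ 509.8058 -372.6343  135.1947] [-0.3392  0.6826 -0.5503]
```

View pics/w9c.png

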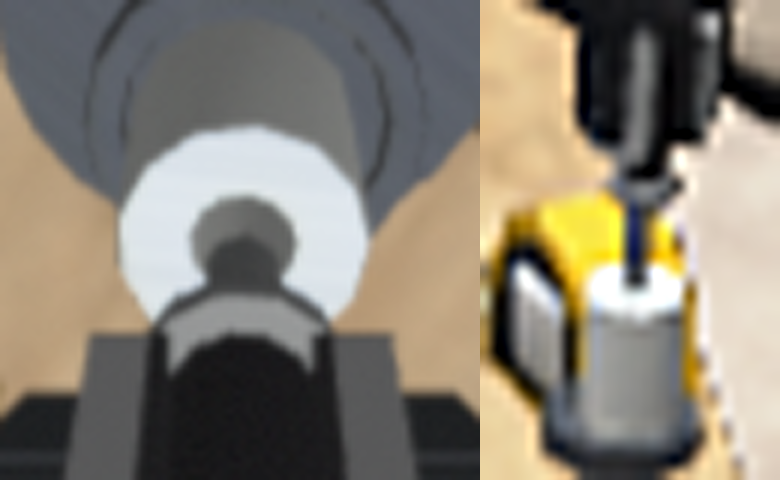

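Tip and bore now agree in both views, so I'll insert step by step.

```bash
python3 -m crank '0.002 0 0 0 0 0 0; 0.004 0 0 0 0 0 0; 0.006 0 0 0 0 0 0; 0.008 0 0 0 0 0 0; 0.010 0 0 0 0 0 0'
python3 - <<'E'
from h import *
from station import env
np.set_printoptions(precision=4,suppress=True)
W=snap(env,"wrist","pics/w10.png")
S=env.camera("side")
s=env.observe();print(s["tool_pos"],s["contact_force"],s["wrist_torque"]);
a=cv2.resize(W["pixels"][200:280,240:320],None,fx=6,fy=6,interpolation=cv2.INTER_CUBIC)
b=cv2.resize(S["pixels"][140:180,300:325],None,fx=12,fy=12,interpolation=cv2.INTER_CUBIC)
cv2.imwrite("pics/w10c.png",np.hstack([a,b])[:,:,::-1])
E
```

```text
t: 10.85
tool_pos: [509.8, -372.6, 124.9]
tool_rot: [-76.5, 89.9, -16.5]
contact_force: [-0.0, 0.2, -0.7]
finger_gap: 0.138
[ 509.6468 -372.4653  124.6816] [ 0.416 -0.398 -0.646] [ 0.0137 -0.0027  0.0079]
```

View pics/w10c.png

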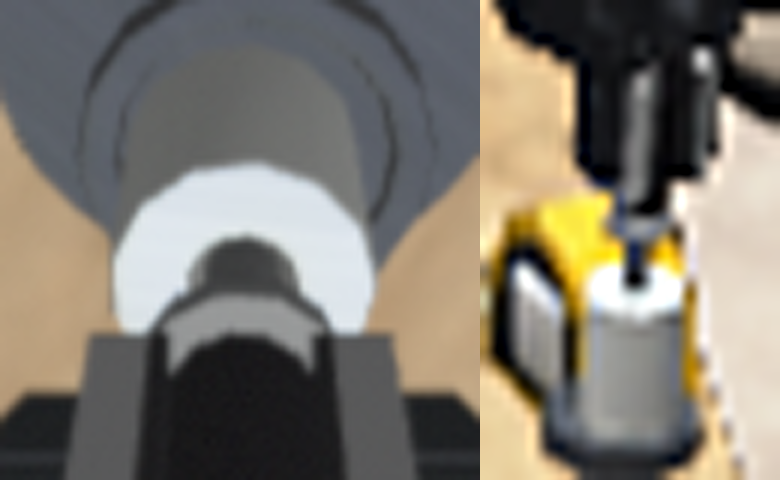

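The stem has entered the bore with no force. I'll continue.

```bash
python3 -m crank '0.003 0 0 0 0 0 0; 0.006 0 0 0 0 0 0; 0.009 0 0 0 0 0 0; 0.012 0 0 0 0 0 0; 0.015 0 0 0 0 0 0';python3 -m crank '0.001 0 0 0 0 0 0; 0.002 0 0 0 0 0 0; 0.002 0 0 0 0 0 0; 0.002 0 0 0 0 0 0; 0.002 0 0 0 0 0 0'
```

```text
t: 11.45
tool_pos: [509.6, -372.4, 109.3]
tool_rot: [-64.4, 89.9, -4.4]
contact_force: [0.1, 0.1, 0.1]
finger_gap: 0.144
t: 11.95
tool_pos: [509.8, -372.6, 108.3]
tool_rot: [-78.5, 89.9, -18.5]
contact_force: [-1.5, 1.9, 6.2]
finger_gap: 0.143
```

```bash
python3 -m crank '0.001 0 0 0 0 0 0; 0.0015 0 0 0 0 0 0; 0.0015 0 0 0 0 0 0; 0.0015 0 0 0 0 0 0; 0.0015 0 0 0 0 0 0'
python3 - <<'E'
from h import *
from station import env
np.set_printoptions(precision=4,suppress=True)
W=snap(env,"wrist","pics/w11.png")
S=env.camera("side")
s=env.observe();print(s["tool_pos"],s["contact_force"],s["wrist_torque"]);
a=cv2.resize(W["pixels"][200:280,240:320],None,fx=6,fy=6,interpolation=cv2.INTER_CUBIC)
b=cv2.resize(S["pixels"][140:180,300:325],None,fx=12,fy=12,interpolation=cv2.INTER_CUBIC)
cv2.imwrite("pics/w11c.png",np.hstack([a,b])[:,:,::-1])
E
```

```text
t: 12.45
tool_pos: [510.2, -372.9, 108.4]
tool_rot: [-88.2, 89.8, -28.2]
contact_force: [-3.5, 2.3, 8.5]
finger_gap: 0.144
[ 510.203  -372.8946  108.3796] [-2.8083  3.2236  8.9561] [0.5617 0.5979 0.0471]
```

View pics/w11c.png

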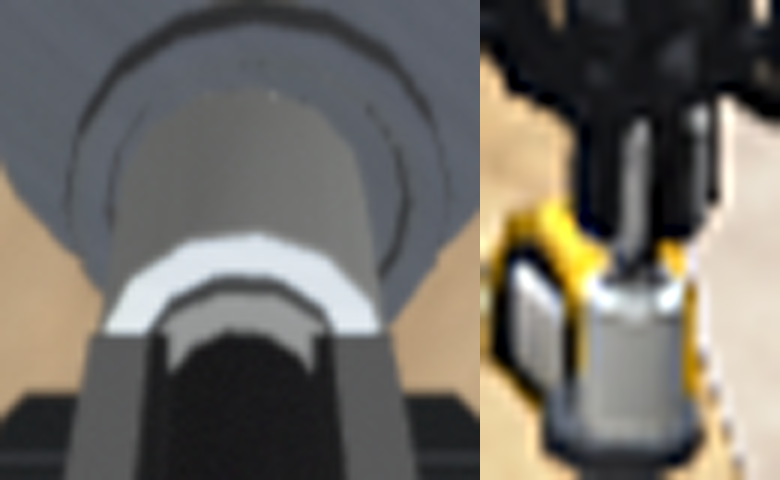

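The collar looks seated on the rim, at 9 N. I'll release, rise clear and check.

```bash
python3 -m crank '0 0 0 0 0 0 0.3; 0 0 0 0 0 0 0.45; 0 0 0 0 0 0 0.45; 0 0 0 0 0 0 0.45; -0.01 0 0 0 0 0 0.45'; python3 -m crank '-0.03 0 0 0 0 0 0.45; -0.06 0 0 0 0 0 0.45; -0.09 0 0 0 0 0 0.45; -0.09 0 0 0 0 0 1; -0.09 0 0 0 0 0 1'
python3 - <<'E'
from h import *
from station import env
np.set_printoptions(precision=4,suppress=True)
W=snap(env,"wrist","pics/w12.png")
S=env.camera("side")
s=env.observe();print(s["tool_pos"],s["contact_force"],s["wrist_torque"]);
a=cv2.resize(W["pixels"][200:280,240:320],None,fx=6,fy=6,interpolation=cv2.INTER_CUBIC)
b=cv2.resize(S["pixels"][140:180,300:325],None,fx=12,fy=12,interpolation=cv2.INTER_CUBIC)
cv2.imwrite("pics/w12c.png",np.hstack([a,b])[:,:,::-1])
E
```

```text
t: 13.05
tool_pos: [509.2, -372.0, 116.7]
tool_rot: [17.5, 90.0, 77.5]
contact_force: [-0.6, -0.6, -1.0]
finger_gap: 0.449
t: 13.55
tool_pos: [509.8, -372.6, 208.4]
tool_rot: [-83.1, 89.9, -23.1]
contact_force: [0.1, -1.0, -1.7]
finger_gap: 0.778
[ 508.6571 -371.7059  205.6755] [ 0.4238 -0.1434  1.0776] [ 0.0305  0.038  -0.0056]
```

View pics/w12c.png

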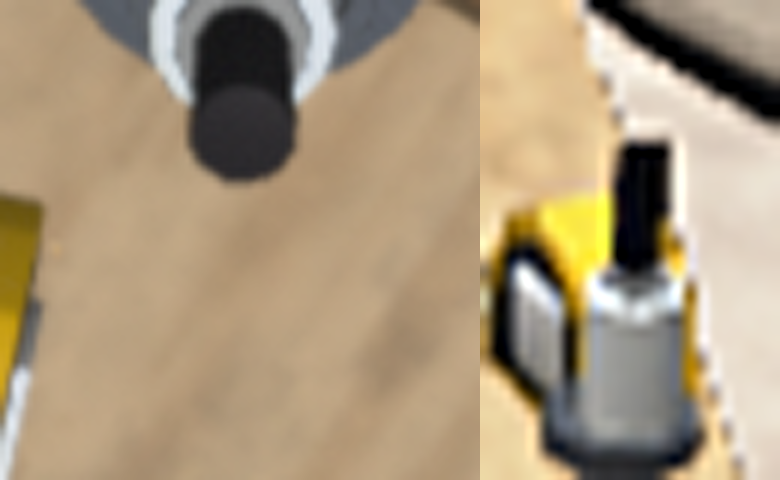

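Run:
```python
from h import *
from station import env
np.set_printoptions(precision=2,suppress=True)
W=env.camera("wrist");S=env.camera("side")
a=cv2.resize(W["pixels"][160:240,240:320],None,fx=6,fy=6,interpolation=cv2.INTER_NEAREST)
b=cv2.resize(S["pixels"][145:185,295:325],None,fx=12,fy=12,interpolation=cv2.INTER_NEAREST)
cv2.imwrite("pics/w13c.png",np.hstack([a,b])[:,:,::-1])
X=pt(W,(281,190),95)
o=np.array([512,-373.5,0])
for z in (55,95,100,136):print(z,"side",(proj(S,o+[0,0,z])+.5-[295,145])*12+[480,0],"wrist",(proj(W,o+[0,0,z])+.5-[240,160])*6)
```

```text
55 side [690.27 351.24] wrist [242.03 224.91]
95 side [697.3  217.38] wrist [242.41 302.81]
100 side [698.2  200.37] wrist [242.46 314.13]
136 side [704.73  75.98] wrist [242.93 409.5 ]
```

View pics/w13c.png

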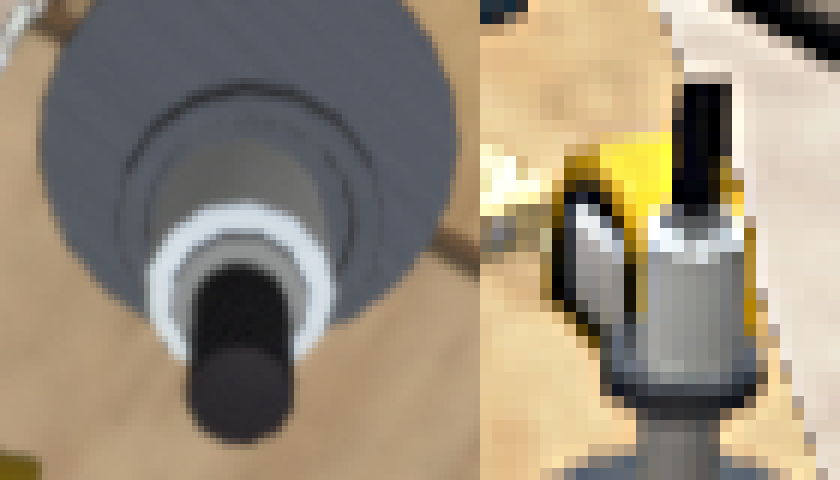

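Side and wrist views both put the handle top where a home plug's should be, and the plug is upright. Now the tongs, with the wrist camera turned forward.

```bash
python3 - <<'E'
from h import *
from station import env
np.set_printoptions(precision=4,suppress=True)
s=env.observe();print(s["tool_pos"])
for p in ([390,-130,290],):print(delta(s,p,down(60)))
E
python3 -m crank '-0.03 0.01 0.01 8 0 0 1; -0.06 0.03 0.03 16 0 0 1; -0.08 0.07 0.05 24 0 0 1; -0.09 0.11 0.07 32 0 0 1; -0.09 0.15 0.09 40 0 0 1'
python3 - <<'E'
from h import *
from station import env
np.set_printoptions(precision=4,suppress=True)
s=env.observe();print(s["tool_pos"],s["joint_pos"])
for p in ([390,0,290],):print(delta(s,p,down(-40)))
E
```

```text
[ 508.4273 -371.4763  204.9751]
(array([-0.0841,  0.2235,  0.1501]), array([ 0.0245,  0.0761, -0.1753]))
t: 14.25
tool_pos: [423.1, -217.8, 296.6]
tool_rot: [86.6, 89.9, 106.3]
contact_force: [0.1, 1.6, 1.9]
finger_gap: 0.998
[ 423.1091 -217.8404  296.558 ] [-33.4748 -12.9861  98.3226   0.0736  94.7502 -53.1543]
(array([0.007 , 0.2162, 0.0422]), array([59.6856, -0.053 , -0.1064]))
```

```bash
python3 -m crank '0 0.043 0.008 8.5 0 0 1; 0 0.086 0.017 17 0 0 1; 0 0.13 0.025 25.5 0 0 1; 0 0.173 0.034 34 0 0 1; 0.005 0.216 0.042 42 0 0 1'
python3 - <<'E'
from h import *
from station import env
np.set_printoptions(precision=4,suppress=True)
s=env.observe();print(s["tool_pos"],s["joint_pos"])
for p in ([435,165,230],):print(delta(s,p,down(-83)))
E
```

```text
t: 14.75
tool_pos: [391.3, -8.8, 292.6]
tool_rot: [130.0, 89.9, 111.1]
contact_force: [1.9, 0.5, -0.2]
finger_gap: 1.0
[391.3321  -8.8355 292.618 ] [ -8.9109 -27.1342 109.6672   0.1089  97.5294   9.9674]
(array([ 0.0629,  0.1785, -0.0148]), array([64.1359, -0.125 , -0.0406]))
```

```bash
python3 -m crank '0 0.035 -0.003 8.5 0 0 1; 0.01 0.07 -0.006 17 0 0 1; 0.02 0.105 -0.009 25.5 0 0 1; 0.035 0.14 -0.012 34 0 0 1; 0.05 0.178 -0.015 42 0 0 1'
python3 -m crank '0.005 0 0 8 0 0 1; 0.01 0 0 16 0 0 1; 0.01 0 0 22 0 0 1; 0.01 0 0 22 0 0 1; 0.01 0 0 22 0 0 1'
python3 - <<'E'
from h import *
from station import env
np.set_printoptions(precision=4,suppress=True)
W=snap(env,"wrist","pics/w14.png")
s=env.observe();print(s["tool_pos"],s["joint_pos"])
E
```

```text
t: 15.25
tool_pos: [434.0, 164.2, 242.4]
tool_rot: [-168.3, 89.9, 133.0]
contact_force: [1.2, 0.1, -0.3]
finger_gap: 1.003
t: 15.75
tool_pos: [433.7, 164.1, 231.8]
tool_rot: [-128.0, 89.8, 151.5]
contact_force: [0.2, -0.5, -0.1]
finger_gap: 1.003
[433.8729 164.0651 232.1131] [ 14.286  -14.0516 105.8819   0.1144  88.2629  94.7931]
```

View pics/w14.png

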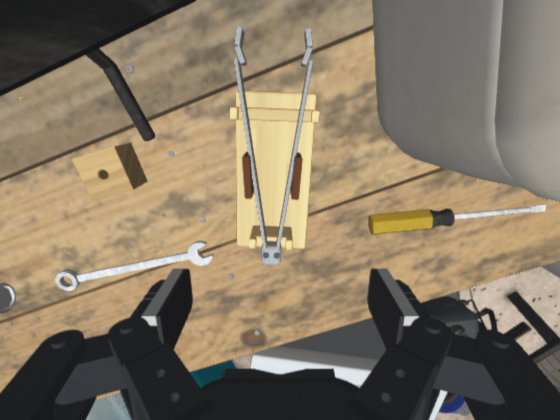

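The tongs are seen from above: grips at about (248,176) and (297,176), hinge at (271,255), jaws at (239,45) and (308,45).

Run:
```python
from h import *
from station import env
np.set_printoptions(precision=4,suppress=True)
W=env.camera("wrist");im=W["pixels"].astype(int);s=env.observe()
m=((im[:,:,0]>im[:,:,2]+25)&(im[:,:,0]<130)&(im[:,:,1]<60)).astype(np.uint8);m[:140]=0;m[210:]=0;m[:,:235]=0;m[:,310:]=0
n,l,st,ce=cv2.connectedComponentsWithStats(m);print([(st[i],ce[i]) for i in range(1,n) if st[i][4]>30])
for uv,z in [((248,176),73),((296.5,176),73),((271.3,248),65),((271.3,262),65),((239,45),65),((308,45),65)]:print(uv,pt(W,uv,z))
cv2.imwrite("pics/w14c.png",cv2.resize(W["pixels"][20:270,220:330][:,:,::-1],None,fx=2.4,fy=2.4,interpolation=cv2.INTER_CUBIC))
```

```text
[]
(248, 176) [443.1792 197.6553  73.    ]
(296.5, 176) [451.1219 150.0883  73.    ]
(271.3, 248) [365.1425 162.0969  65.    ]
(271.3, 262) [348.0211 159.3943  65.    ]
(239, 45) [558.6517 221.9654  65.    ]
(308, 45) [568.8158 160.9374  65.    ]
```

View pics/w14c.png

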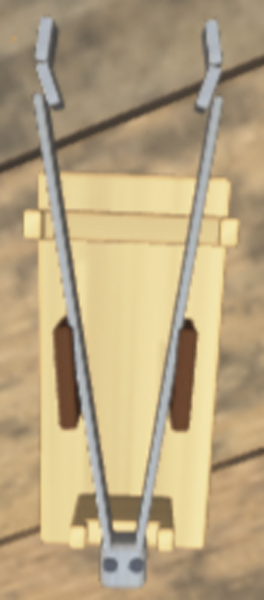

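Run:
```python
from h import *
from station import env
np.set_printoptions(precision=4,suppress=True)
s=env.observe();print(s["tool_pos"])
for p in ([446.5,173.8,110],[446.5,173.8,33]):print(delta(s,p,down(-81.5)))
```

```text
[433.9805 164.0505 232.3056]
(array([ 0.1223,  0.0141, -0.0073]), array([ 0.9571, -0.1064,  0.0832]))
(array([ 0.1993,  0.0142, -0.0072]), array([ 0.9571, -0.1064,  0.0832]))
```

```bash
python3 -m crank '0.03 0.014 -0.0073 1 0 0 1; 0.06 0.014 -0.0073 1 0 0 1; 0.09 0.014 -0.0073 1 0 0 1; 0.115 0.014 -0.0073 1 0 0 1; 0.122 0.014 -0.0073 1 0 0 1'
python3 - <<'E'
from h import *
from station import env
np.set_printoptions(precision=4,suppress=True)
W=snap(env,"wrist","pics/w15.png")
s=env.observe();print(s["tool_pos"]);print(delta(s,[446.5,173.8,33],down(-81.5)))
E
```

```text
t: 16.35
tool_pos: [444.2, 173.1, 107.2]
tool_rot: [-101.1, 89.6, 177.4]
contact_force: [0.3, -0.8, -0.8]
finger_gap: 1.001
[444.5674 173.1658 107.6295]
(array([ 0.0746,  0.0024, -0.0002]), array([ 0.0111, -0.0793,  0.3405]))
```

View pics/w15.png

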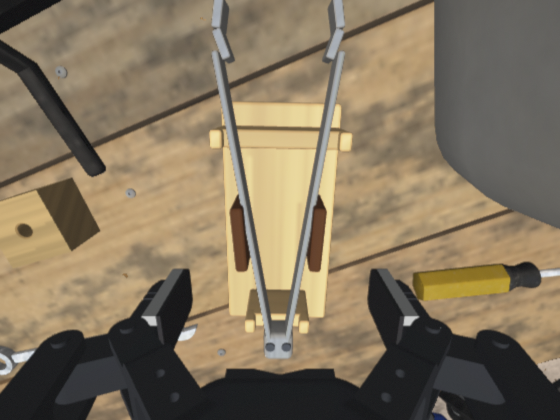

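The tongs lie centred at column 278.5, with grips at rows 200-272. I'll measure once more from here and then descend.

```bash
python3 - <<'E'
from h import *
from station import env
np.set_printoptions(precision=4,suppress=True)
W=env.camera("wrist");s=env.observe()
a=pt(W,(239,236),70);b=pt(W,(318,236),70);h=pt(W,(278.5,347),67);j=pt(W,(278.5,31),65);print(a,b,(a+b)/2,h,j,np.degrees(np.arctan2(*(j-h)[[1,0]])))
E
python3 -m crank '0.02 0.0025 0 0 0 0.3 1; 0.04 0.0025 0 0 0 0.3 1; 0.06 0.0025 0 0 0 0.3 1; 0.07 0.0025 0 0 0 0.3 1; 0.07 0.0025 0 0 0 0.3 1'
python3 - <<'E'
from h import *
from station import env
np.set_printoptions(precision=4,suppress=True)
W=snap(env,"wrist","pics/w16.png")
s=env.observe();print(s["tool_pos"],s["contact_force"]);print(delta(s,[446.5,173.8,33],down(-81.5)))
E
```

```text
[443.7039 199.0473  70.    ] [451.1055 149.5391  70.    ] [447.4047 174.2932  70.    ] [357.7911 161.0403  67.    ] [561.8076 191.244   65.    ] 8.4212192029135
t: 16.95
tool_pos: [447.6, 173.8, 39.4]
tool_rot: [156.9, 89.9, 75.4]
contact_force: [-1.0, 0.0, 0.3]
finger_gap: 1.004
[448.2075 173.9709  40.2654] [-0.5366  0.5564  0.9822]
(array([ 0.0073, -0.0017, -0.0001]), array([ 0.0071, -0.0944, -0.1082]))
```

View pics/w16.png

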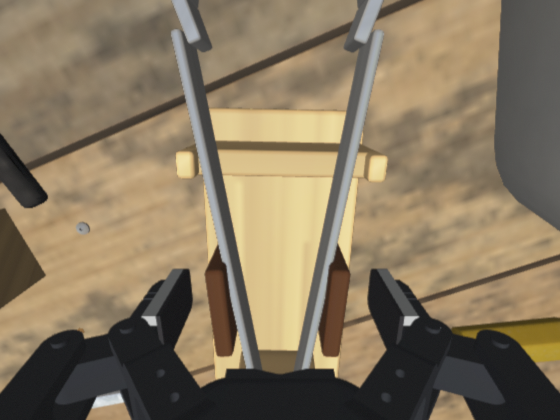

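```bash
python3 -m crank '0.005 -0.001 0 0 0 0 1; 0.009 -0.001 0 0 0 0 1; 0.009 -0.001 0 0 0 0 0.8; 0.009 -0.001 0 0 0 0 0.68; 0.009 -0.001 0 0 0 0 0.62'; python3 -m crank '0 0 0 0 0 0 0.62; 0 0 0 0 0 0 0.62; 0 0 0 0 0 0 0.62; 0 0 0 0 0 0 0.62; 0 0 0 0 0 0 0.62'
python3 - <<'E'
from h import *
from station import env
np.set_printoptions(precision=4,suppress=True)
W=snap(env,"wrist","pics/w17.png")
s=env.observe();print(s["tool_pos"],s["contact_force"],s["finger_gap"])
E
```

```text
t: 17.5
tool_pos: [448.2, 174.1, 32.5]
tool_rot: [115.9, 89.8, 34.4]
contact_force: [-0.2, 0.1, 6.2]
finger_gap: 0.627
t: 18.0
tool_pos: [448.3, 174.1, 32.5]
tool_rot: [114.9, 89.8, 33.4]
contact_force: [-0.0, 0.2, 0.2]
finger_gap: 0.623
[448.3261 174.1132  32.5352] [0.0833 0.7498 1.4859] 0.6237509629060242
```

View pics/w17.png

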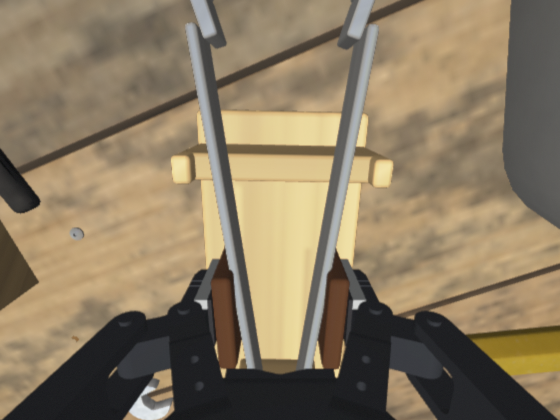

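The grips are held at 0.624, about 53 mm, with the jaws part closed. Lift gently.

```bash
python3 -m crank '-0.003 0 0 0 0 0 0.62; -0.01 0 0 0 0 0 0.62; -0.02 0 0 0 0 0 0.62; -0.03 0 0 0 0 0 0.62; -0.04 0 0 0 0 0 0.62'; python3 -m crank '-0.01 0 0 0 0 0 0.62; -0.02 0 0 0 0 0 0.62; -0.03 0 0 0 0 0 0.62; -0.04 0 0 0 0 0 0.62; -0.05 0 0 0 0 0 0.62'
python3 - <<'E'
from h import *
from station import env
np.set_printoptions(precision=4,suppress=True)
W=snap(env,"wrist","pics/w18.png");S=snap(env,"side","pics/s18.png")
s=env.observe();print(s["tool_pos"],s["contact_force"],s["finger_gap"])
cv2.imwrite("pics/s18c.png",np.hstack([W["pixels"],cv2.resize(S["pixels"][180:320,160:320],None,fx=3,fy=3)])[:,:,::-1][:,::1][:, :1040])
E
python3 -c "
import cv2;a=cv2.imread('pics/s18c.png');cv2.imwrite('pics/s18d.png',cv2.resize(a,None,fx=.76,fy=.76))"
```

```text
t: 18.55
tool_pos: [448.5, 174.1, 73.9]
tool_rot: [112.1, 89.7, 30.7]
contact_force: [-0.5, 0.2, -1.5]
finger_gap: 0.624
t: 19.05
tool_pos: [448.2, 174.0, 124.7]
tool_rot: [112.0, 89.7, 30.5]
contact_force: [0.1, -0.4, -1.7]
finger_gap: 0.617
[449.3634 174.2716 125.7754] [-0.3428 -0.0067 -0.5607] 0.6268093399818593
```

View pics/s18d.png

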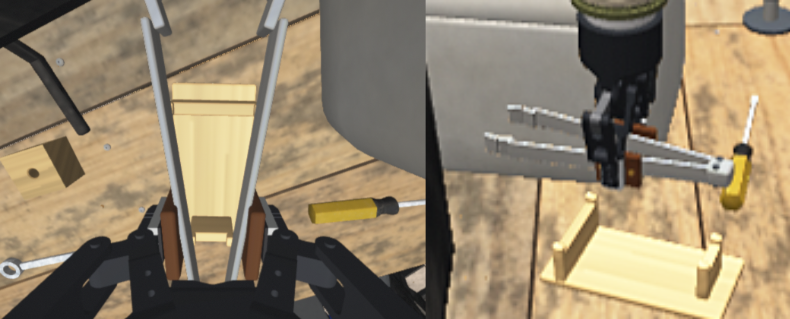

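The tongs are lifted level and the cradle is empty. I'll raise above 255 mm, then turn and carry round the front.

```bash
python3 -m crank '-0.03 0 0 0 0 0 0.62; -0.065 -0.005 0 0 0 0 0.62; -0.1 -0.015 0 0 0 0 0.62; -0.135 -0.025 0 0 0 0 0.62; -0.165 -0.04 0 0 0 0 0.62'
python3 - <<'E'
from h import *
from station import env
np.set_printoptions(precision=4,suppress=True)
s=env.observe();print(s["tool_pos"],s["joint_pos"])
for p,h in (([385,40,292],-110),([380,-120,292],-140)):print(delta(s,p,down(h)))
E
```

```text
t: 19.65
tool_pos: [408.4, 167.7, 291.9]
tool_rot: [105.8, 89.5, 24.3]
contact_force: [0.9, -0.0, -2.1]
finger_gap: 0.624
[408.436  167.7061 291.9451] [ 15.6039 -19.18   103.8554   0.0728  94.8491  97.1062]
(array([-0.0007, -0.0421,  0.1228]), array([28.504 , -0.2432, -0.4209]))
(array([-0.0013, -0.0707,  0.2803]), array([58.5038, -0.3555, -0.3553]))
```

```bash
python3 -m crank '0 -0.008 0.02 5 0 0 0.62; 0 -0.016 0.045 10 0 0 0.62; 0 -0.025 0.075 16 0 0 0.62; 0 -0.034 0.105 22 0 0 0.62; 0 -0.042 0.135 28 0 0 0.62'
python3 - <<'E'
from h import *
from station import env
np.set_printoptions(precision=4,suppress=True)
s=env.observe();print(s["tool_pos"],s["joint_pos"])
for p,h in (([380,-120,292],-140),):print(delta(s,p,down(h)))
E
```

```text
t: 20.15
tool_pos: [386.3, 27.0, 290.9]
tool_rot: [134.9, 89.5, 25.2]
contact_force: [0.4, -0.7, -0.9]
finger_gap: 0.619
[386.3293  26.9913 290.9435] [ -3.8148 -28.4046 110.7186   0.2272  97.2792 105.9282]
(array([-0.0016,  0.0436,  0.1405]), array([30.2864, -0.4076, -0.235 ]))
```

```bash
python3 -m crank '0 0.008 0.028 6 0 0 0.62; 0 0.017 0.056 12 0 0 0.62; 0 0.026 0.085 18 0 0 0.62; 0 0.035 0.113 24 -0.2 -0.1 0.62; 0 0.044 0.14 30 -0.4 -0.2 0.62'
python3 - <<'E'
from h import *
from station import env
np.set_printoptions(precision=4,suppress=True)
s=env.observe();print(s["tool_pos"],s["joint_pos"])
B=np.array([510.8,-373.0]);u=np.array([.5,-np.sqrt(3)/2])
for d,z in ((120,190),(121,58),):
  p=B-u*d;print(p,delta(s,[*p,z],down(-150)))
E
```

```text
t: 20.65
tool_pos: [380.1, -120.9, 290.0]
tool_rot: [80.8, 90.0, -59.2]
contact_force: [0.3, -0.4, -0.5]
finger_gap: 0.628
[ 380.1069 -120.9025  290.0031] [-25.014  -25.9092 109.0738  -0.006   96.8266 114.9649]
[ 450.8   -269.077] (array([0.1   , 0.1589, 0.0411]), array([10.0203,  0.0008, -0.0106]))
[ 450.3    -268.2109] (array([0.232 , 0.1579, 0.041 ]), array([10.0203,  0.0008, -0.0106]))
```

```bash
python3 -m crank '0 0.03 0.008 2 0 0 0.62; 0.01 0.06 0.016 4 0 0 0.62; 0.02 0.09 0.024 6 0 0 0.62; 0.035 0.12 0.032 8 0 0 0.62; 0.05 0.15 0.04 10 0 0 0.62'; python3 -m crank '0.02 0.005 0 0 0 0 0.62; 0.04 0.009 0.001 0 0 0 0.62; 0.05 0.009 0.001 0 0 0 0.62; 0.05 0.009 0.001 0 0 0 0.62; 0.05 0.009 0.001 0 0 0 0.62'
python3 - <<'E'
from h import *
from station import env
np.set_printoptions(precision=4,suppress=True)
W=snap(env,"wrist","pics/w19.png");S=snap(env,"side","pics/s19.png");T=snap(env,"top","pics/t19.png")
s=env.observe();print(s["tool_pos"],s["tool_rot"],s["joint_pos"])
B=np.array([510.8,-373.0]);u=np.array([.5,-np.sqrt(3)/2])
for d,z in ((121,58),):
  p=B-u*d;print(p,delta(s,[*p,z],down(-150)))
a=cv2.resize(S["pixels"][90:200,255:365],None,fx=4,fy=4,interpolation=cv2.INTER_CUBIC)
b=cv2.resize(T["pixels"][160:270,330:420],None,fx=4,fy=4,interpolation=cv2.INTER_CUBIC)
cv2.imwrite("pics/st19c.png",np.hstack([a,b])[:,:,::-1])
E
```

```text
t: 21.15
tool_pos: [446.3, -262.7, 239.1]
tool_rot: [-63.9, 90.0, 146.0]
contact_force: [0.3, -0.6, -0.5]
finger_gap: 0.622
t: 21.65
tool_pos: [450.0, -270.8, 189.6]
tool_rot: [132.7, 90.0, -17.3]
contact_force: [-0.2, 0.5, -0.6]
finger_gap: 0.625
[ 450.5523 -271.2449  190.6118] [114.1125  89.8646 -35.9413] [-36.6372  -2.8841 100.1738   0.0017  82.5749 113.4164]
[ 450.3    -268.2109] (array([ 0.1326, -0.003 , -0.0012]), array([-0.0538, -0.0552, -0.1236]))
```

View pics/w19.png

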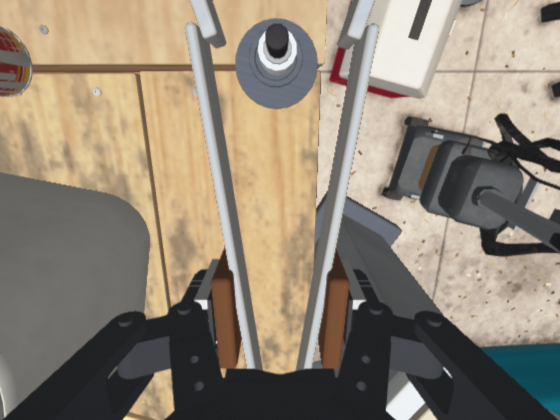

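View pics/st19c.png

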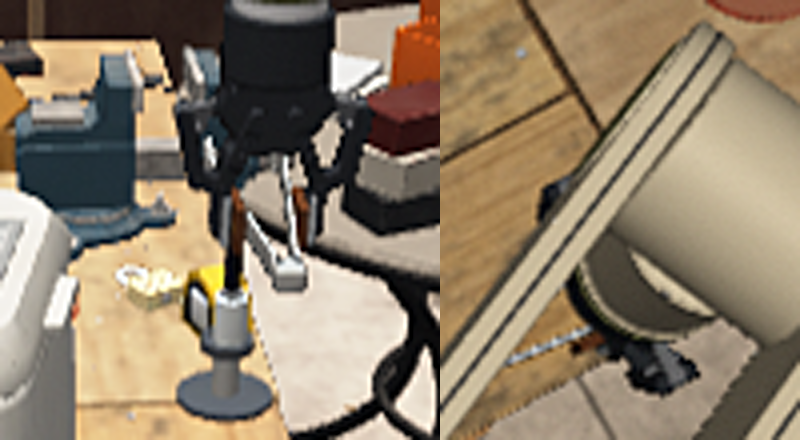

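Run:
```python
from h import *
from station import env
np.set_printoptions(precision=2,suppress=True)
W=env.camera("wrist");s=env.observe()
cv2.imwrite("pics/w19c.png",cv2.resize(W["pixels"][0:110,180:390][:,:,::-1],None,fx=3.8,fy=3.8,interpolation=cv2.INTER_CUBIC))
R=rot(s["tool_rot"])
for X in ([510.8,-373,95],[510.8,-373,136]):print((proj(W,X)-[180,0])*3.8)
for z in (0,10):
  for lat in(-21,0,21):
    X=s["tool_pos"]+R@np.array([-22.5-z,105,lat]);print(z,lat,(proj(W,X)-[180,0])*3.8)
```

```text
[370.21 191.73]
[368.05 144.86]
0 -21 [145.37 131.88]
0 0 [376.83 131.79]
0 21 [608.32 131.7 ]
10 -21 [122.54 105.61]
10 0 [376.64 105.51]
10 21 [630.76 105.41]
```

View pics/w19c.png

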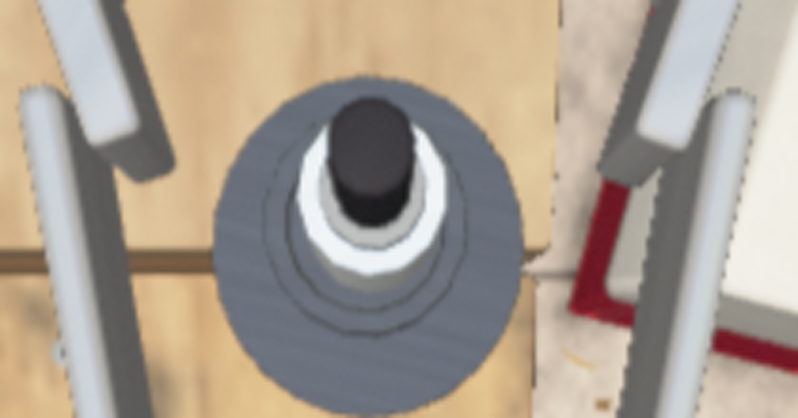

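The plug and bushing sit between the jaws at (372,200) in the crop, against a jaw midline at 387. They need about 2 mm of sideways correction; then descend.

```bash
python3 -m crank '0.01 0 -0.001 0 0 0 0.62; 0.03 0 -0.002 0 0 0 0.62; 0.05 0 -0.002 0 0 0 0.62; 0.07 0 -0.002 0 0 0 0.62; 0.085 0 -0.002 0 0 0 0.62'
python3 - <<'E'
from h import *
from station import env
np.set_printoptions(precision=4,suppress=True)
W=snap(env,"wrist","pics/w20.png");S=snap(env,"side","pics/s20.png")
s=env.observe();print(s["tool_pos"],s["contact_force"])
a=cv2.resize(W["pixels"][0:110,180:390],None,fx=3,fy=3,interpolation=cv2.INTER_CUBIC)
b=cv2.resize(S["pixels"][110:200,265:375],None,fx=630/110,fy=630/110,interpolation=cv2.INTER_CUBIC)[:260]
cv2.imwrite("pics/w20c.png",np.vstack([a,b])[:,:,::-1])
E
```

```text
t: 22.35
tool_pos: [451.9, -269.9, 103.8]
tool_rot: [114.2, 89.9, -35.8]
contact_force: [-0.6, 0.5, -1.6]
finger_gap: 0.617
[ 450.8606 -269.1324  102.7087] [-0.6782  0.3206 -2.3044]
```

View pics/w20c.png

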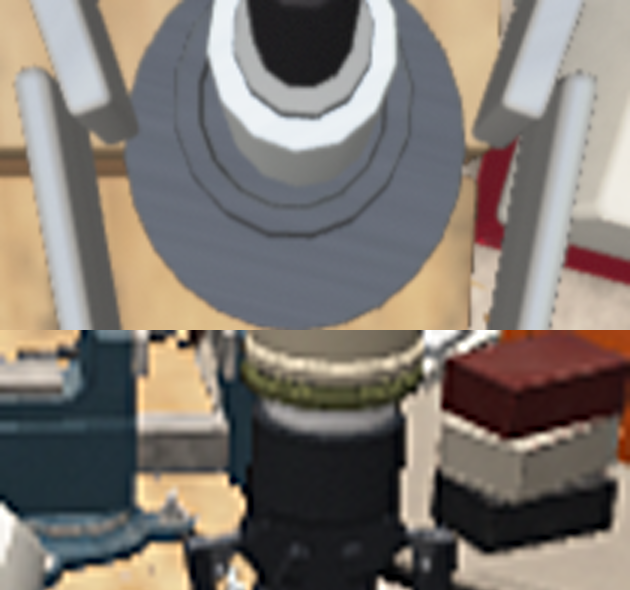

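```bash
python3 -m crank '0.01 0 0 0 0 0 0.62; 0.02 0 0 0 0 0 0.62; 0.03 0 0 0 0 0 0.62; 0.04 0 0 0 0 0 0.62; 0.045 0 0 0 0 0 0.62'
python3 - <<'E'
from h import *
from station import env
np.set_printoptions(precision=4,suppress=True)
W=snap(env,"wrist","pics/w21.png");S=snap(env,"side","pics/s21.png")
s=env.observe();print(s["tool_pos"],s["contact_force"])
a=cv2.resize(W["pixels"][0:110,180:390],None,fx=3,fy=3,interpolation=cv2.INTER_CUBIC)
b=cv2.resize(S["pixels"][140:200,265:375],None,fx=630/110,fy=630/110,interpolation=cv2.INTER_CUBIC)[:260]
cv2.imwrite("pics/w21c.png",np.vstack([a,b])[:,:,::-1])
E
```

```text
t: 22.95
tool_pos: [450.2, -268.7, 56.3]
tool_rot: [-66.8, 89.8, 143.1]
contact_force: [-0.5, 0.3, -1.2]
finger_gap: 0.624
[ 450.1408 -268.6029   56.5576] [ 0.1045  0.6828 -2.116 ]
```

View pics/w21c.png

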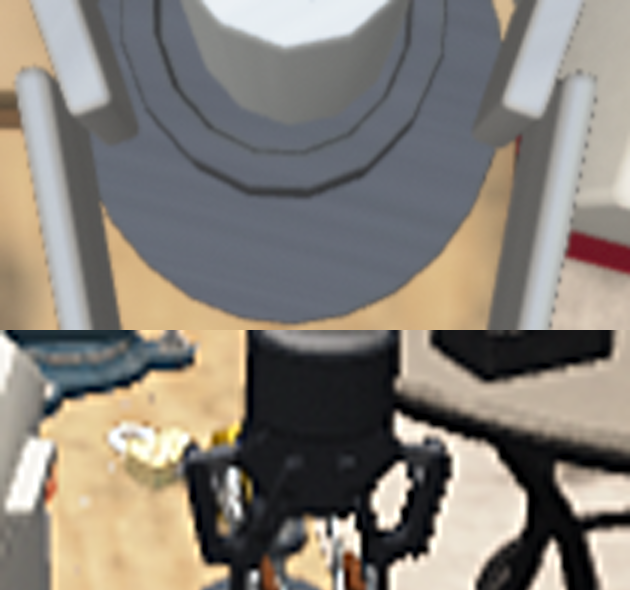

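Run:
```python
from h import *
from station import env
np.set_printoptions(precision=2,suppress=True)
W=env.camera("wrist");s=env.observe();R=rot(s["tool_rot"]);p=s["tool_pos"];print(p)
f=lambda u,v,z:R.T@(pt(W,(180+u/3,v/3),z)-p)
print("bush rear edge",f(298,46,95),"bottom rear",f(298,122,58))
print("dish rim outer rear",f(298,195,58),"foot rear",f(298,322,5))
zc=p[2]+22.5
print("jaw top rear",f(92,118,zc+10),f(520,118,zc+10),"bot",f(115,142,zc-10),f(490,142,zc-10))
```

```text
[ 450.53 -268.88   57.29]
bush rear edge [-38.02 106.43   0.35] bottom rear [ -1.02 106.35   0.32]
dish rim outer rear [-0.99 97.34  0.32] foot rear [52.06 80.29  0.27]
jaw top rear [-32.82 101.13 -21.2 ] [-32.76 101.12  23.57] bot [-12.82 102.05 -22.49] [-12.76 102.05  24.28]
```

Measured along the tongs axis, the bushing is about 2.5-3.5 mm beyond the jaw centre. I'll shift slightly, then squeeze gradually.

```bash
python3 -m crank '0 0.001 -0.0004 0 0 0 0.62; 0 0.0025 -0.0008 0 0 0 0.62; 0 0.0025 -0.0008 0 0 0 0.60; 0 0.0025 -0.0008 0 0 0 0.57; 0 0.0025 -0.0008 0 0 0 0.55'
python3 - <<'E'
from h import *
from station import env
np.set_printoptions(precision=4,suppress=True)
W=snap(env,"wrist","pics/w22.png")
s=env.observe();print(s["tool_pos"],s["contact_force"])
a=cv2.resize(W["pixels"][0:140,180:390],None,fx=3,fy=3,interpolation=cv2.INTER_CUBIC)
cv2.imwrite("pics/w22c.png",a[:,:,::-1])
E
```

```text
t: 23.6
tool_pos: [452.5, -270.7, 57.4]
tool_rot: [-66.9, 89.8, 143.0]
contact_force: [0.1, 0.2, -1.3]
finger_gap: 0.551
[ 452.4811 -270.6802   57.3512] [-0.3162  0.6958 -0.9834]
```

View pics/w22c.png

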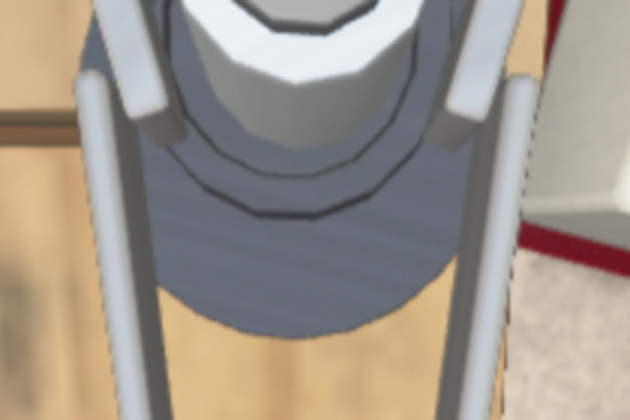

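Run:
```python
from h import *
from station import env
np.set_printoptions(precision=2,suppress=True)
W=env.camera("wrist");s=env.observe();R=rot(s["tool_rot"]);p=s["tool_pos"];print(p,s["tool_rot"],R)
f=lambda u,v,z:R.T@(pt(W,(180+u/3,v/3),z)-p)
print("bush rear edge",f(300,83,95),"bottom rear",f(298,148,58))
print("collar rear",f(312,32,97.5))
print("dish rim outer rear",f(298,217,58),"foot rear",f(298,337,5))
zc=p[2]+22.5
print("jaw top rear",f(150,118,zc+10),f(463,118,zc+10),"bot",f(170,145,zc-10),f(440,145,zc-10))
```

```text
[ 452.48 -270.66   57.31] [-66.83  89.82 143.12] [[-0.    0.5  -0.87]
 [ 0.   -0.87 -0.5 ]
 [-1.   -0.    0.  ]]
bush rear edge [-37.98 103.88   0.34] bottom rear [ -0.98 103.8    0.1 ]
collar rear [-40.49 107.65   1.48]
dish rim outer rear [-0.96 95.1   0.1 ] foot rear [52.09 77.95  0.03]
jaw top rear [-32.81 101.72 -15.47] [-32.77 101.72  17.53] bot [-12.81 102.31 -15.97] [-12.77 102.31  17.97]
```

Bushing axis at 117.8 mm and jaw centre at about 117 mm ahead of the TCP, so close and clamp.

```bash
python3 -m crank '0 0 0 0 0 0 0.53; 0 0 0 0 0 0 0.51; 0 0 0 0 0 0 0.49; 0 0 0 0 0 0 0.45; 0 0 0 0 0 0 0.40';python3 -m crank '0 0 0 0 0 0 0.2; 0 0 0 0 0 0 0; 0 0 0 0 0 0 0; 0 0 0 0 0 0 0; 0 0 0 0 0 0 0'
python3 - <<'E'
from h import *
from station import env
np.set_printoptions(precision=4,suppress=True)
W=snap(env,"wrist","pics/w23.png")
s=env.observe();print(s["tool_pos"],s["contact_force"],s["wrist_torque"])
cv2.imwrite("pics/w23c.png",W["pixels"][:,:,::-1])
E
```

```text
t: 24.2
tool_pos: [452.5, -270.7, 57.4]
tool_rot: [-66.0, 89.8, 143.9]
contact_force: [-0.6, 0.3, 0.1]
finger_gap: 0.505
t: 24.7
tool_pos: [452.5, -270.7, 57.4]
tool_rot: [-66.0, 89.8, 144.0]
contact_force: [-0.4, 1.5, 0.4]
finger_gap: 0.505
[ 452.4628 -270.6878   57.4087] [-1.3087  0.7222  1.2533] [-0.0535  0.0177 -0.0529]
```

View pics/w23.png

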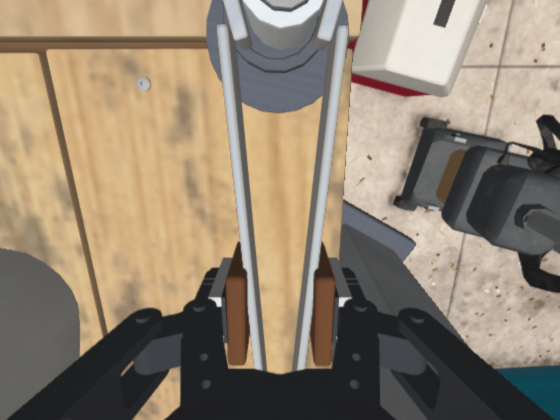

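The gap stopped at 0.505 (43 mm), so the jaws are closed on the bushing. Lift slowly.

```bash
python3 -m crank '-0.001 0 0 0 0 0 0; -0.002 0 0 0 0 0 0; -0.004 0 0 0 0 0 0; -0.007 0 0 0 0 0 0; -0.01 0 0 0 0 0 0';python3 -m crank '-0.005 0 0 0 0 0 0; -0.01 0 0 0 0 0 0; -0.015 0 0 0 0 0 0; -0.02 0 0 0 0 0 0; -0.025 0 0 0 0 0 0'
python3 - <<'E'
from h import *
from station import env
np.set_printoptions(precision=4,suppress=True)
W=snap(env,"wrist","pics/w24.png");S=snap(env,"side","pics/s24.png")
s=env.observe();print(s["tool_pos"],s["contact_force"],s["wrist_torque"])
a=cv2.resize(W["pixels"][0:110,180:390],None,fx=3,fy=3,interpolation=cv2.INTER_CUBIC)
b=cv2.resize(S["pixels"][140:200,265:375],None,fx=630/110,fy=630/110,interpolation=cv2.INTER_CUBIC)[:260]
cv2.imwrite("pics/w24c.png",np.vstack([a,b])[:,:,::-1])
E
```

```text
t: 25.25
tool_pos: [452.5, -270.7, 67.6]
tool_rot: [-65.8, 89.8, 144.2]
contact_force: [-0.6, -0.5, -2.1]
finger_gap: 0.505
t: 25.75
tool_pos: [452.6, -270.8, 93.2]
tool_rot: [-67.0, 89.8, 143.0]
contact_force: [0.4, 0.2, -2.4]
finger_gap: 0.5
[ 453.0984 -271.1265   93.7398] [-0.0055 -0.5532 -2.3953] [ 0.1184 -0.0121 -0.0113]
```

View pics/w24c.png

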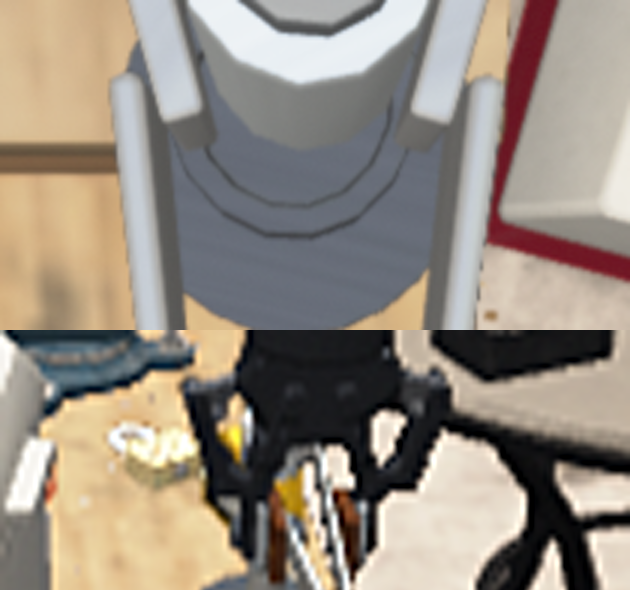

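The bushing stays fixed in the jaws while the dish recedes. Continue up to about 125 mm total lift.

```bash
python3 -m crank '-0.007 0 0 0 0 0 0; -0.017 0 0 0 0 0 0; -0.027 0 0 0 0 0 0; -0.037 0 0 0 0 0 0; -0.047 0 0 0 0 0 0';python3 -m crank '-0.01 0 0 0 0 0 0; -0.02 0 0 0 0 0 0; -0.03 0 0 0 0 0 0; -0.038 0 0 0 0 0 0; -0.042 0 0 0 0 0 0';python3 -m crank '0 0 0 0 0 0 0; 0 0 0 0 0 0 0; 0 0 0 0 0 0 0; 0 0 0 0 0 0 0; 0 0 0 0 0 0 0'
python3 - <<'E'
from h import *
from station import env
np.set_printoptions(precision=4,suppress=True)
W=snap(env,"wrist","pics/w25.png");S=snap(env,"side","pics/s25.png");T=snap(env,"top","pics/t25.png")
s=env.observe();print(s["tool_pos"],s["contact_force"],s["wrist_torque"],s["finger_gap"])
print(proj(S,[511,-373,95+125]))
a=cv2.resize(W["pixels"][0:110,180:390],None,fx=3,fy=3,interpolation=cv2.INTER_CUBIC)
b=cv2.resize(S["pixels"][90:200,265:375],None,fx=2.5,fy=2.5,interpolation=cv2.INTER_CUBIC)
c=cv2.resize(T["pixels"][150:260,340:450],None,fx=2.5,fy=2.5,interpolation=cv2.INTER_CUBIC)
d=np.zeros((275,630,3),np.uint8);d[:,:275]=b;d[:,300:575]=c
cv2.imwrite("pics/w25c.png",np.vstack([a,d])[:,:,::-1])
E
```

```text
t: 26.35
tool_pos: [453.3, -271.3, 142.0]
tool_rot: [-65.2, 90.0, 144.8]
contact_force: [-0.1, 0.6, -2.1]
finger_gap: 0.499
t: 26.85
tool_pos: [453.7, -271.6, 185.1]
tool_rot: [108.9, 90.0, -41.1]
contact_force: [0.4, 0.1, -2.3]
finger_gap: 0.503
t: 27.35
tool_pos: [453.5, -271.5, 184.7]
tool_rot: [-52.7, 90.0, 157.2]
contact_force: [0.7, -0.6, -2.1]
finger_gap: 0.505
[ 453.6489 -271.5634  184.9519] [ 0.5716 -0.0339 -1.7928] [ 0.0877  0.0764 -0.0232] 0.5065106662683272
[314.8044 125.6222]
```

View pics/w25c.png

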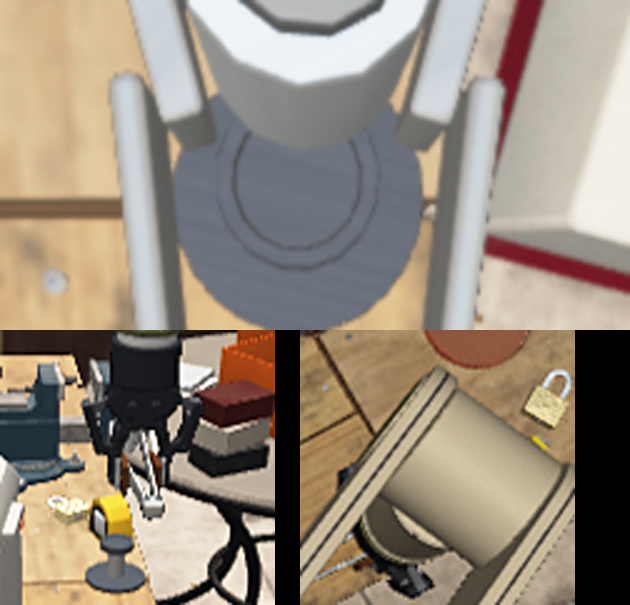

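View pics/s25.png

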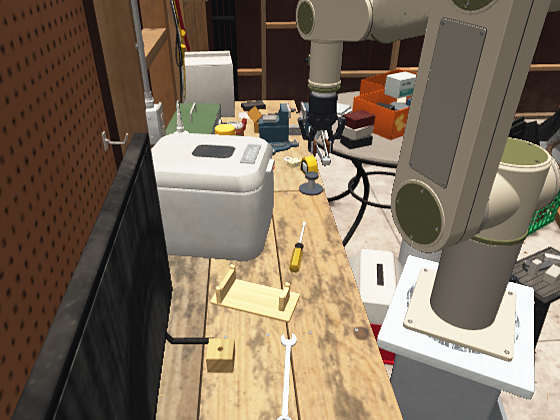

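The dish is empty in both views. The bushing and collar appear in the wrist view exactly as before the lift (rim edge row about 83, collar about 32), and the force is steady at about -2 N. Hand in.

Run:
```python
from station import env
s=env.observe();print(s["t"],s["tool_pos"],s["finger_gap"]);print(env.hand_in())
```

```text
27.5 [ 453.64890901 -271.56336538  184.95191363] 0.5065106662683272
the job is handed in; nothing more can be done
None
```

I handed the job in at 27.5 s, with the bushing held up in the tongs and the plug in its bore; no verdict came back.

**What I did:**
- I pushed the plug into the bore until the collar met the rim, at about 9 N, then released it.
- I took the tongs by the wooden grips at 53 mm and carried them round the front of the bread maker, turned aside and at times above its height.
- I closed the jaws on the bushing and lifted it about 127 mm above its starting height.

**Last checks:**
- **Hold:** the grip stayed at 0.50–0.51 open (about 43 mm) and the wrist load held steady at about −2 N, which fits the tongs plus the bushing.
- **Bushing and plug:** in the wrist view the bushing and collar kept the same place in the jaws from the start of the lift, and the stand's dish is empty.
- **Other items:** the gripper never touched the bushing, and I saw no shift in the screwdriver or tape measure.

**Less certain:**
- **Plug and upright, final pose:** the gripper hid the plug handle from the side camera. That the plug is home and the bushing upright rests on the wrist view and on a check made before the lift.
- **Camera disagreement:** the views differed by 1–2 mm on the bushing's position, so I corrected by eye before inserting the plug and before closing the jaws.

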